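Set the bench eyewash to bleed: open its lift-gate cock and latch the squeeze lever on

TASK

The water to this laboratory bench is off for plumbing work and the eyewash has to bleed by itself when it comes back. Open its isolating cock (lift the green-knobbed lever out of its notch, swing it a quarter turn to the other notch and let it drop fully home), and latch the eyewash handset on: squeeze its lever right in, push the yellow lock button on its side while the lever is in, and ease the lever off so that the lock holds it by itself. Work gently by feel, without forcing the handset, let go of both, and leave the glassware and other things on the bench where they stand.

Things in the scene. Friction and masses are not known exactly. Their poses are not given: they have to be found in the camera images.
- eyewash: Eyewash handset: black grip, chrome valve, squeeze lever, fixed to the bench in a sloping chrome holder. Origin: under the holder's centre, on the bench. z up; -x is the lever's side and faces the robot within 0.25 rad; +y is the lock button's side. The grip's axis leans 35 deg from vertical towards +x; 'outwards' (away from the grip, towards the presser) is (-0.819, 0, 0.574) in this frame.
- heads (a point): Mid-point between the two red-capped spray heads, each 65 mm across and 62 mm off to the eyewash's +y and -y, from 28 mm below to 28 mm above this point. They overhang the squeeze lever, so a gripper coming straight down meets them: come from the lever's side (-x), the tool leaning 30 to 50 degrees from vertical.
- lever_pad (a point): Point to press: middle of the green finger patch on the steel lever's outer face; moves with it. The lever is 36 mm wide (eyewash y -18 to 18 mm), 118 mm long, hinged at its upper end. At its left edge (y 15 to 18 mm) an ear stands 6 mm above the face: a finger has y -18 to 15 mm. Squeezed fully the point lies 20 mm closer to the grip, at (0.026, -0.002, 0.121) in the eyewash frame.
- lever_hinge (a point): Middle of the squeeze lever's hinge axis, which lies along the eyewash y axis, 92 mm from lever_pad. Beside the lever a black guard cheek (eyewash y 21 to 26 mm) stands 24 mm further outwards than the face of the squeezed lever; the lock button passes through it. 15 N suffices on lever or button; more than 45 N in all would damage the plastic valve seat.
- eyewash_lever (a joint): Angle of the squeeze lever, rad: 0 free, 0.22 fully squeezed (stop). A spring pushes it out, with about 3 N at lever_pad when free and 8 N when squeezed. The lock button goes in only beyond 0.20 (within 2 mm of the stop); held by the lock, the lever rests at about 0.165.
- lock_cap (a point): Middle of the outer face of the yellow lock button's cap (19 mm across, 8 mm thick); pushed towards the eyewash's -y. When out it is at (0.015, 0.045, 0.130) in the eyewash frame: level with lever_pad along the grip, 14 mm outwards from the squeezed lever's face. One finger can press the lever while the other, 38 to 45 mm from it in y, stands beside the cap; moving both to -y pushes the button.
- lock_button (a joint): How far the lock button is in, m: 0 out, 0.011 fully in (stop); spring 2 N at 0, 4.4 N at full travel. Unless the lever is fully squeezed, its flank blocks the button after 1 mm. In by more than 0.0085, its pin head passes the lever's ear; easing the lever then lifts the ear 5 mm under the pin and traps it: the button stays at about 0.008. Squeezing again lets it spring out.
- cock: Isolating cock of the eyewash, fixed on the bench: white body on a flange of 72 mm, a steel gate plate of 128 mm with a raised rim (top 72 mm above the bench) cut by two notches a quarter turn apart, and a lever. Origin: on the lever's turning axis, at the bench. z up. The lever points to +y of this frame when closed and to -x when open; it turns anticlockwise seen from above.
- cock_knob (a point): Centre of the upright green knob at the end of the cock's lever: 28 mm in diameter, 36 mm high, 110 mm from the turning axis, its centre 100 mm above the bench when the lever lies in a notch. The lever bar below it is 12 mm wide, its top 72 mm above the bench.
- cock_swing (a joint): Turn of the cock's lever, rad: 0 closed notch, 1.571 open notch (stops at both; 0.03 play in the notches). The rim blocks the turn unless the lever is lifted more than 10 mm.
- cock_lift (a joint): Lift of the whole lever along its axis, m: 0 down in a notch, 0.018 highest. A spring draws it down, with the weight about 5 N at 0 and 7 N at 0.018.
- beaker: Glass beaker, 68 mm across, 85 mm high, bystander. Origin: centre of its underside.
- orange_cap: Orange screw cap lying on the bench, 72 mm across, 20 mm high, bystander. Origin: centre of its underside.
- amber_bottle: Amber reagent bottle, 68 mm across, 150 mm high, bystander. Origin: centre of its underside.
- wash_bottle: White wash bottle with red spout, 68 mm across, 180 mm high, bystander. Origin: centre of its underside.
- spatula: Spatula, 170 mm long, lying on the bench, bystander. Origin: its underside.
- reagent_jar: Glass jar with white lid, 72 mm across, 85 mm high, bystander. Origin: centre of its underside.
There are look-alikes about, which are no part of the job. What is shaped like the cock but orange or pink is not meant.

How it is judged:
By the outcome, as a careful person would: the job done as asked, in the order asked, and still so for the second after the job is handed in, with the robot touching nothing.
It also fails if it takes over 54 s, if anything falls off the work surface, if the arm or the gripper's body presses on something with over 40 N, if the wrist force passes 120 N, or if a joint passes its speed limit or range.

ROBOT

A 6-joint arm with a two-finger parallel gripper is mounted at the origin on the work surface. World frame = base frame: x ahead of the robot, y to its left, z up, the work surface at z = 0. Lengths are in mm, angles in rad, forces in N, time in s.
With the tool pointing down it reaches from about 350 to 775 mm from the base axis. Payload 7.3 kg.
Tool frame: the origin (TCP) lies at the very end of the fingers, on their centre line; the grasp point (between the pads) lies 19 mm behind it; y points along the fingers, z is the direction in which the jaws open and shut, and the axes are right-handed (so a half turn about y gives the same grasp; the last joint's range is limited). The gripper opens to 92 mm and grips with 3 to 60 N. Pads are 19 mm wide; open, the fingers measure 130 mm over their backs; the gripper's body (75 mm by 190 mm) begins 47 mm behind the grasp point.
Start: joints at [-1.489, 0.342, 1.524, -0, 1.275, -0.146], TCP at [118.585, -511.451, 226.741] pointing down, gripper open.
Joint ranges: [-2.53, 2.53], [-0.77, 2.02], [0.04, 2.7], [-1, 4.14], [0.28, 2.66], [-3.11, 3.11]. Speed limits (rad/s): [2.57, 2.57, 3.14, 3.14, 3.14, 3.14].

INTERFACE

Orientations are given as a unit quaternion [x, y, z, w].
In Python, from plant import robot gives the robot as it stands.
- The arm moves only by the tool play_rows, never from a script. Its argument "motion" is a list of rows, each an object of numbers: "dx", "dy", "dz": the shift along the tool's x, y, z normalised to -1 to 1, where 1 is 25 mm; "wx", "wy", "wz": the turn, a rotation vector about the tool's x, y, z normalised to -1 to 1, where 1 is 0.1 rad; "jaw": the closure, from 0 (fully open) to 1 (shut). In form: [{"dx": .., "dy": .., "dz": .., "wx": .., "wy": .., "wz": .., "jaw": ..}, ...]. A call has 1 to 12 rows; each row shifts and turns the commanded pose from where the row before left it, along the tool's axes as they then stand; what a row does not reach is not made up. A row lasts 1/8 s, in which the tool goes at most 62.5 mm and 10.7 degrees, less where a joint would pass 70% of its speed; a pose out of reach is approached as far as the arm can. A call with a number of a shift or a turn outside -1 to 1 is refused whole. A call with a gripper value outside its range is refused whole. The fingers move at their own pace and stop on an object; "grip_force" is the grip in N (left out, the last holds). Time passes only in rows, so rows that do not move let the fingers close. It gives the time, the measured TCP pose, the force and the opening at its end, in the units of the state.
- robot.state(): the state, without advancing time (a new reading comes with each control period).
- robot.capture(name): name is "scene" or "top" or "wrist"; returns (picture, depth): 400x640x3 uint8, red, green, blue; 400x640 float32, mm along the optical axis (not along the pixel's ray), 0 where there is no reading.
- robot.calibration(name): a dict with "camera_matrix" (3x3 intrinsics, pixels), "world_from_camera" (4x4, takes a point from camera to world coordinates); the wrist camera has in their place "tool_from_camera" (4x4, takes a point from camera to tool coordinates, whose origin is the TCP and whose axes are the tool frame's). Camera axes: x right, y down, z forward; pixel columns grow to the right and rows downward; lengths in mm; the calibration is good to about 2 mm. A picture is of the moment at which its call begins: read the wrist's pose just before it. calibration takes no time and is no camera call.
- robot.sign_off(): hands the job in, once; it reports no verdict.
The state is a dict: "time": time; "joint_pos": joint angles; "joint_vel": joint speeds; "effort": joint torques, N m; "eef_pos": TCP position; "ee_rot": TCP orientation; "force": force on the tool from outside, world axes, zero at the start; "wrist_torque": the same for the moment, N m; "opening": finger opening in mm.
Only numpy, scipy, OpenCV 4.12 (cv2) and the standard library are available. Lean on these libraries where they do the work, as an engineer would, in place of code of your own. Each camera call takes 0.05 s, during which the arm holds its last target. There are 200 camera calls.

## Working session

There is one attempt and no reset: what is moved stays moved. The work goes in short steps, Python scripts to look and compute and a tool call to move; the robot and the scene stay as the last step left them, time stands still between calls to the robot, and variables do not carry over. Pictures are saved under pics/ and viewed, about 8 in all and at most 12, crops included, and the job is handed in when it is done.

Besides the shell and the picture viewer there is one more tool, called after ">>>" as name([rows], argument=value, ...), one row to a line, values as JSON. play_rows: Moves the arm, as the interface text tells. Its arguments: {"type":"object","properties":{"motion":{"type":"array","items":{"type":"object","properties":{"dx":{"type":"number"},"dy":{"type":"number"},"dz":{"type":"number"},"wx":{"type":"number"},"wy":{"type":"number"},"wz":{"type":"number"},"jaw":{"type":"number"}}}},"grip_force":{"type":"number"}},"required":["motion"]}

```bash
ls; mkdir -p pics; cat > h.py <<'E'
from plant import robot
import numpy as np, cv2
from scipy.spatial.transform import Rotation as R
def snap(n,f):
    s=robot.state(); p,d=robot.capture(n); c=robot.calibration(n); K=np.array(c['camera_matrix'])
    if 'world_from_camera' in c: T=np.array(c['world_from_camera'])
    else:
        W=np.eye(4); W[:3,:3]=R.from_quat(s['ee_rot']).as_matrix(); W[:3,3]=s['eef_pos']; T=W@np.array(c['tool_from_camera'])
    np.savez(f'pics/{f}.npz',p=p,d=d,K=K,T=T); cv2.imwrite(f'pics/{f}.png',p[:,:,::-1]); return p,d,K,T
def load(f):
    z=np.load(f'pics/{f}.npz'); return z['p'],z['d'],z['K'],z['T']
def cloud(f):
    p,d,K,T=load(f); v,u=np.mgrid[:400,:640]
    P=np.stack([(u-K[0,2])/K[0,0]*d,(v-K[1,2])/K[1,1]*d,d],-1)@T[:3,:3].T+T[:3,3]; P[d==0]=np.nan; return p,P
def st():
    s=robot.state(); np.set_printoptions(precision=4,suppress=True)
    print(s['time'],np.array(s['eef_pos']),np.array(s['ee_rot']),'F',np.array(s['force']),'op',s['opening'],'q',np.array(s['joint_pos']))
E
python3 - <<'E'
from h import *
snap('scene','s1');snap('top','t1');st()
E
```

```text
pics
0.1 [ 118.5421 -511.0653  226.1184] [-0.0803  0.703  -0.702   0.0804] F [-0.6729  0.4514  0.2404] op 91.79131450303883 q [-1.489   0.3427  1.5249  0.      1.2754 -0.146 ]
```

View pics/s1.png

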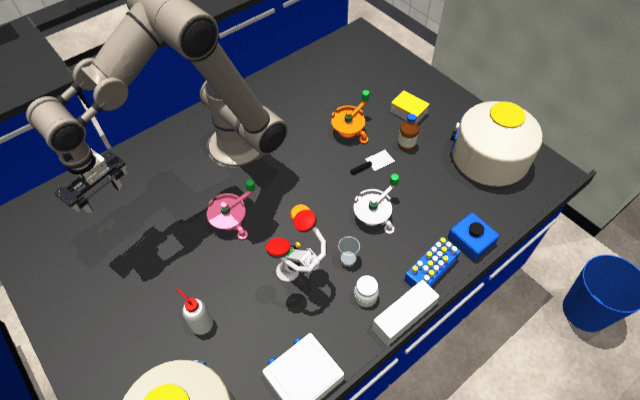

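View pics/t1.png

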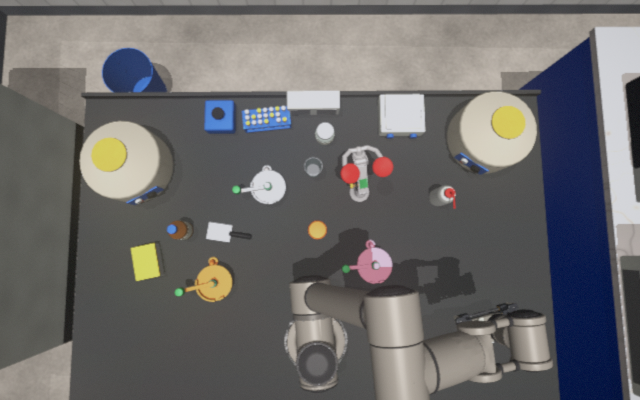

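The scene view shows the white cock at about (373,207) with its knob at (394,179), and the eyewash at about (300,255). In the top view the cock is at (268,187), its knob at (236,189), and the eyewash heads at (350,174) and (383,167).

```bash
python3 - <<'E'
from h import *
for f in ('t1','s1'):
    p,P=cloud(f); h=cv2.cvtColor(p,cv2.COLOR_RGB2HSV).astype(int); H,S,V=h[...,0],h[...,1],h[...,2]
    ms={'green':(H>45)&(H<85)&(S>120)&(V>50),'red':((H<6)|(H>174))&(S>170)&(V>90),'yellow':(H>22)&(H<32)&(S>150)&(V>120)}
    print(f)
    for k,m in ms.items():
        n,l,s,c=cv2.connectedComponentsWithStats(m.astype(np.uint8))
        for i in range(1,n):
            if s[i,4]>=4 and s[i,4]<900:
                q=P[l==i]; print(k,c[i].round(1),s[i,4],np.nanmedian(q,0).round(1),'zmax',np.nanmax(q[:,2]).round(1),'ext',(np.nanpercentile(q,95,0)-np.nanpercentile(q,5,0)).round(0))
p,P=cloud('t1')
for u,v in [(268,187),(252,188),(362,195),(317,230),(313,167),(325,133)]: print(u,v,P[v,u].round(1))
# cock plate fit, white z 60..80
a=p[150:215,220:300].astype(int);Q=P[150:215,220:300]
m=(a.min(-1)>120)&(Q[...,2]>55)&(Q[...,2]<85); pts=np.argwhere(m)
(c,r)=cv2.minEnclosingCircle(Q[m][:,:2].astype(np.float32));print('circ',c,r,np.nanmedian(Q[m],0))
cr=np.hstack([cv2.resize(p[130:220,320:410],(540,540),interpolation=3)]);cv2.imwrite('pics/c1.png',cr[:,:,::-1])
p2=load('s1')[0];cr2=cv2.resize(p2[195:290,255:350],(0,0),fx=6,fy=6,interpolation=3);cv2.imwrite('pics/c2.png',cr2[:,:,::-1])
E
```

```text
t1
green [363.2 183.2] 34 [ 565.9 -174.2  137.9] zmax 151.1 ext [19. 16. 18.]
red [353.2 175. ] 84 [ 571.3 -124.3  277.2] zmax 289.1 ext [47. 23. 12.]
red [377.2 172.2] 13 [ 581.4 -202.1  270. ] zmax 275.8 ext [16. 21.  7.]
red [384.2 174.8] 4 [ 572.1 -225.5  274.6] zmax 277.8 ext [ 3.  5. 10.]
red [451.5 192.6] 14 [ 526.  -479.9  155.3] zmax 173.0 ext [15.  9. 26.]
s1
green [365.2  95.1] 73 [201.1 466.7 117.8] zmax 132.4 ext [24. 20. 36.]
green [347.1 118.6] 23 [228.5 355.2  80.9] zmax 97.6 ext [15. 15. 23.]
green [394. 179.] 89 [558. 275. 115.] zmax 126.3 ext [22. 23. 38.]
green [249.8 184.8] 83 [ 276.5 -110.9  119.3] zmax 133.5 ext [23. 21. 32.]
green [372.2 205.7] 33 [577.6 161.6  80.8] zmax 95.1 ext [19. 14. 26.]
green [224.8 210.6] 28 [ 287.5 -224.1   84.1] zmax 96.4 ext [15. 18. 21.]
green [289.1 252.6] 20 [ 576.5 -172.9  148.7] zmax 267.4 ext [ 58.  42. 124.]
red [304.3 220.2] 372 [ 586.5 -117.9  281.8] zmax 295.6 ext [50. 49. 20.]
red [277.7 246.5] 356 [ 607.3 -224.5  283.3] zmax 294.9 ext [50. 51. 15.]
red [189.2 302.3] 171 [ 532.1 -480.2  149.9] zmax 187.2 ext [61. 26. 41.
[... 454 characters left out ...]
.9 254. ] 22 [818.8 176.6  77.3] zmax 84.0 ext [11. 13. 11.]
yellow [444.6 258.2] 19 [858.7 202.8  78.5] zmax 82.7 ext [11. 11.  8.]
yellow [430.  263.2] 21 [843.  154.3  79.5] zmax 85.6 ext [10. 13.  9.]
yellow [414.6 268.4] 19 [825.5 107.6  79.2] zmax 83.9 ext [ 9. 11. 10.]
yellow [431.  272.9] 21 [867.5 133.6  78.9] zmax 86.5 ext [ 9. 11. 17.]
yellow [167.2 393. ] 517 [ 731.5 -635.2  235.8] zmax 241.9 ext [56. 64.  7.]
268 187 [560.9 166.3  99.1]
252 188 [561.9 228.4  69.7]
362 195 [ 533.8 -180.5   50.8]
317 230 [405.9 -10.6  21.8]
313 167 [652.1   1.6  -1.2]
325 133 [764.9 -44.   81.2]
circ (564.1092529296875, 187.94737243652344) 82.47813415527344 [561.92886071 178.41768809  58.37226581]
```

View pics/c1.png

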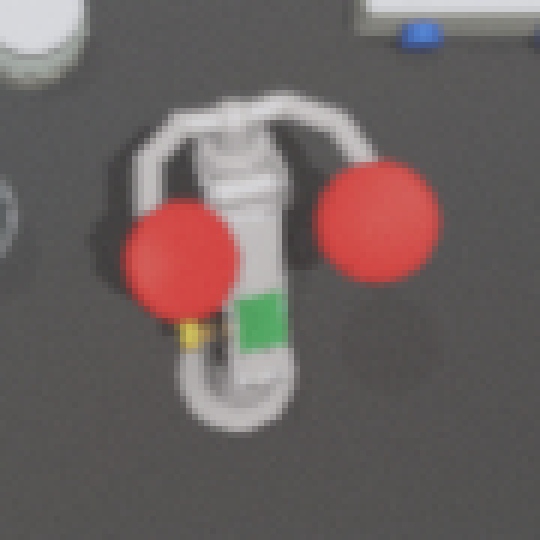

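The enlarged crop shows the heads at about (350.3,173.3) and (383,166.8) in the full top frame. The green patch is at (363.5,183.5) and the yellow cap at (351.5,185.5), on the eyewash's +y side.

```bash
cat >> h.py <<'E'
def px(f,u,v,z):
    p,d,K,T=load(f); r=T[:3,:3]@np.linalg.inv(K)@[u,v,1]; return T[:3,3]+r*(z-T[2,3])/r[2]
def Rt(yd,zd):
    "tool rotation: y=yd along fingers, z~zd jaw dir"
    y=np.array(yd,float);y/=np.linalg.norm(y);z=np.array(zd,float);z-=y*(z@y);z/=np.linalg.norm(z);return np.stack([np.cross(y,z),y,z],1)
def plan(wps,start=None,ml=25,mr=.1,nd=2):
    "wps: list of (pos,R) ; prints rows, per-segment equal twist"
    if start is None:
        s=robot.state();start=(np.array(s['eef_pos']),R.from_quat(s['ee_rot']).as_matrix())
    p,M=np.array(start[0],float),np.array(start[1]);out=[]
    for P,N in wps:
        P=np.array(P,float);N=M if N is None else N
        rv=R.from_matrix(M.T@N).as_rotvec(); n=int(np.ceil(max(np.linalg.norm(P-p)/ml,np.linalg.norm(rv)/mr,1)-1e-3))
        for k in range(n):
            rem=n-k; rv=R.from_matrix(M.T@N).as_rotvec()/rem; d=(M.T@(P-p))/rem
            a=np.round(np.r_[d/25,rv/.1],nd).clip(-1,1); p=p+M@a[:3]*25; M=M@R.from_rotvec(a[3:]*.1).as_matrix(); out.append(a)
    for a in out: print('{'+','.join(f'"{k}":{x:g}' for k,x in zip(('dx','dy','dz','wx','wy','wz'),a) if x)+'},')
    print(len(out),'rows end',p.round(1)); return p,M
E
python3 - <<'E'
from h import *
s=robot.state();print(R.from_quat(s['ee_rot']).as_matrix());print(np.array(robot.calibration('wrist')['tool_from_camera']),robot.calibration('wrist')['camera_matrix'])
a=px('t1',350.3,173.3,290);b=px('t1',383,166.8,290);print('heads',a,b,np.linalg.norm(a-b),(a+b)/2,'yaw',np.arctan2(-(a-b)[0],(a-b)[1]))
print('knob',px('t1',236.3,189,115),'hub',px('t1',268,187,99))
s=(np.array(s['eef_pos']),R.from_quat(s['ee_rot']).as_matrix())
plan([((420,-170,310),Rt((0,0,-1),(0.0,1,0)))],start=s)
plan([((420,-170,310),Rt((0,0,-1),(0.0,-1,0)))],start=s)
E
```

```text
[[-9.74177692e-01 -9.88387112e-05  2.25782670e-01]
 [-2.25782583e-01  1.40836387e-03 -9.74176700e-01]
 [-2.21697784e-04 -9.99999003e-01 -1.39431272e-03]]
[[ 5.67181752e-04  9.57759539e-01  2.87569719e-01 -7.84059802e+01]
 [ 2.67041644e-04 -2.87569901e-01  9.57759615e-01 -1.57258068e+02]
 [ 9.99999803e-01 -4.66430686e-04 -4.18866081e-04 -9.92115373e-01]
 [ 0.00000000e+00  0.00000000e+00  0.00000000e+00  1.00000000e+00]] [[278.73455484   0.         322.66787118]
 [  0.         278.73455484 199.11208788]
 [  0.           0.           1.        ]]
heads [ 575.1822183  -114.37567341  290.        ] [ 595.12748278 -219.04100979  290.        ] 106.54879734465491 [ 585.15485054 -166.7083416   290.        ] yaw 0.18830457330658598
knob [552.59737904 277.9172795  115.        ] hub [560.91999238 166.33499548  99.        ]
{"dx":-0.49,"dy":-0.11,"dz":-0.35,"wy":-0.97},
{"dx":-0.53,"dy":-0.11,"dz":-0.3,"wy":-0.97},
{"dx":-0.55,"dy":-0.11,"dz":-0.25,"wy":-0.97},
{"dx":-0.57,"dy":-0.11,"dz":-0.2,"wy":-0.97},
{"dx":-0.59,"dy":-0.11,"dz":-0.14,"wy":-0.97},
{"dx":-0.6,"dy":-0.11,"dz":-0.08,"wy":-0.97},
[... 1355 characters left out ...]
.59,"wy":0.12},
{"dx":-0.75,"dy":-0.17,"dz":-0.6,"wy":0.12},
{"dx":-0.74,"dy":-0.18,"dz":-0.61,"wy":0.12},
{"dx":-0.73,"dy":-0.17,"dz":-0.62,"wy":0.12},
{"dx":-0.72,"dy":-0.18,"dz":-0.63,"wy":0.12},
{"dx":-0.72,"dy":-0.17,"dz":-0.64,"wy":0.12},
{"dx":-0.71,"dy":-0.18,"dz":-0.65,"wy":0.12},
{"dx":-0.7,"dy":-0.17,"dz":-0.65,"wy":0.12},
{"dx":-0.69,"dy":-0.18,"dz":-0.66,"wy":0.12},
{"dx":-0.68,"dy":-0.17,"dz":-0.67,"wy":0.12},
{"dx":-0.68,"dy":-0.18,"dz":-0.68,"wy":0.12},
{"dx":-0.67,"dy":-0.17,"dz":-0.69,"wy":0.12},
{"dx":-0.66,"dy":-0.18,"dz":-0.7,"wy":0.12},
{"dx":-0.65,"dy":-0.17,"dz":-0.7,"wx":0.01,"wy":0.12},
{"dx":-0.64,"dy":-0.18,"dz":-0.71,"wy":0.12},
19 rows end [ 420.  -170.1  310.1]
```

```bash
python3 - <<'E'
from h import *
plan([((400,-120,300),Rt((0,0,-1),(0.75,-.66,0))),((555,255,245),Rt((0,0,-1),(1,0,0)))])
E
```

```text
{"dx":-0.73,"dy":-0.15,"dz":-0.64,"wy":-0.31},
{"dx":-0.74,"dy":-0.15,"dz":-0.61,"wy":-0.31},
{"dx":-0.76,"dy":-0.15,"dz":-0.59,"wy":-0.31},
{"dx":-0.78,"dy":-0.15,"dz":-0.56,"wy":-0.31},
{"dx":-0.8,"dy":-0.15,"dz":-0.54,"wy":-0.31},
{"dx":-0.81,"dy":-0.15,"dz":-0.52,"wy":-0.31},
{"dx":-0.83,"dy":-0.15,"dz":-0.49,"wy":-0.31},
{"dx":-0.85,"dy":-0.14,"dz":-0.46,"wy":-0.31},
{"dx":-0.86,"dy":-0.15,"dz":-0.44,"wy":-0.31},
{"dx":-0.87,"dy":-0.14,"dz":-0.41,"wy":-0.31},
{"dx":-0.88,"dy":-0.15,"dz":-0.38,"wy":-0.31},
{"dx":-0.9,"dy":-0.14,"dz":-0.36,"wy":-0.31},
{"dx":-0.91,"dy":-0.15,"dz":-0.33,"wy":-0.31},
{"dx":-0.92,"dy":-0.14,"dz":-0.3,"wy":-0.31},
{"dx":-0.92,"dy":-0.15,"dz":-0.27,"wy":-0.31},
{"dx":-0.93,"dy":-0.14,"dz":-0.24,"wy":-0.31},
{"dx":-0.94,"dy":-0.15,"dz":-0.21,"wy":-0.31},
{"dx":-0.95,"dy":-0.14,"dz":-0.19,"wy":-0.31},
{"dx":-0.95,"dy":-0.15,"dz":-0.15,"wx":0.01,"wy":-0.32},
{"dx":-0.95,"dy":-0.14,"dz":-0.13,"wy":-0.31,"wz":-0.01},
{"dx":-0.9,"dy":0.13,"dz":-0.31,"wy":-0.42},
{"dx":-0.92,"dy":0.13,"dz":-0.27,"wy":-0.43},
{"dx":-0.93,"dy":0.13,"dz":-0.23,"wy":-0.42},
{"dx":-0.93,"dy":0.13,"dz":-0.19,"wy":-0.43},
{"dx":-0.94,"dy":0.13,"dz":-0.15,"wy":-0.42},
{"dx":-0.95,"dy":0.13,"dz":-0.11,"wy":-0.43},
{"dx":-0.95,"dy":0.13,"dz":-0.07,"wy":-0.42},
{"dx":-0.95,"dy":0.13,"dz":-0.03,"wy":-0.43},
{"dx":-0.96,"dy":0.13,"dz":0.01,"wy":-0.42},
{"dx":-0.95,"dy":0.13,"dz":0.05,"wy":-0.43},
{"dx":-0.95,"dy":0.13,"dz":0.09,"wy":-0.42},
{"dx":-0.95,"dy":0.13,"dz":0.13,"wy":-0.43},
{"dx":-0.94,"dy":0.13,"dz":0.17,"wy":-0.42},
{"dx":-0.93,"dy":0.13,"dz":0.21,"wy":-0.43},
{"dx":-0.92,"dy":0.12,"dz":0.25,"wy":-0.42},
{"dx":-0.92,"dy":0.13,"dz":0.29,"wy":-0.43},
{"dx":-0.9,"dy":0.12,"dz":0.32,"wy":-0.42},
37 rows end [555.  255.1 245.1]
```

>>> play_rows([
  {"dx": -0.73, "dy": -0.15, "dz": -0.64, "wy": -0.31},
  {"dx": -0.74, "dy": -0.15, "dz": -0.61, "wy": -0.31},
  {"dx": -0.76, "dy": -0.15, "dz": -0.59, "wy": -0.31},
  {"dx": -0.78, "dy": -0.15, "dz": -0.56, "wy": -0.31},
  {"dx": -0.8, "dy": -0.15, "dz": -0.54, "wy": -0.31},
  {"dx": -0.81, "dy": -0.15, "dz": -0.52, "wy": -0.31},
  {"dx": -0.83, "dy": -0.15, "dz": -0.49, "wy": -0.31},
  {"dx": -0.85, "dy": -0.14, "dz": -0.46, "wy": -0.31},
  {"dx": -0.86, "dy": -0.15, "dz": -0.44, "wy": -0.31},
  {"dx": -0.87, "dy": -0.14, "dz": -0.41, "wy": -0.31},
  {"dx": -0.88, "dy": -0.15, "dz": -0.38, "wy": -0.31},
  {"dx": -0.9, "dy": -0.14, "dz": -0.36, "wy": -0.31},
])

```text
invalid input at $.motion[0]: expected keys dx, dy, dz, wx, wy, wz, jaw
```

>>> play_rows([
  {"dx": -0.91, "dy": -0.15, "dz": -0.33, "wy": -0.31},
  {"dx": -0.92, "dy": -0.14, "dz": -0.3, "wy": -0.31},
  {"dx": -0.92, "dy": -0.15, "dz": -0.27, "wy": -0.31},
  {"dx": -0.93, "dy": -0.14, "dz": -0.24, "wy": -0.31},
  {"dx": -0.94, "dy": -0.15, "dz": -0.21, "wy": -0.31},
  {"dx": -0.95, "dy": -0.14, "dz": -0.19, "wy": -0.31},
  {"dx": -0.95, "dy": -0.15, "dz": -0.15, "wy": -0.32},
  {"dx": -0.95, "dy": -0.14, "dz": -0.13, "wy": -0.31},
  {"dx": -0.9, "dy": 0.13, "dz": -0.31, "wy": -0.42},
  {"dx": -0.92, "dy": 0.13, "dz": -0.27, "wy": -0.43},
  {"dx": -0.93, "dy": 0.13, "dz": -0.23, "wy": -0.42},
  {"dx": -0.93, "dy": 0.13, "dz": -0.19, "wy": -0.43},
])

```text
invalid input at $.motion[0]: expected keys dx, dy, dz, wx, wy, wz, jaw
```

>>> play_rows([
  {"dx": -0.94, "dy": 0.13, "dz": -0.15, "wy": -0.42},
  {"dx": -0.95, "dy": 0.13, "dz": -0.11, "wy": -0.43},
  {"dx": -0.95, "dy": 0.13, "dz": -0.07, "wy": -0.42},
  {"dx": -0.95, "dy": 0.13, "dz": -0.03, "wy": -0.43},
  {"dx": -0.96, "dy": 0.13, "dz": 0.01, "wy": -0.42},
  {"dx": -0.95, "dy": 0.13, "dz": 0.05, "wy": -0.43},
  {"dx": -0.95, "dy": 0.13, "dz": 0.09, "wy": -0.42},
  {"dx": -0.95, "dy": 0.13, "dz": 0.13, "wy": -0.43},
  {"dx": -0.94, "dy": 0.13, "dz": 0.17, "wy": -0.42},
  {"dx": -0.93, "dy": 0.13, "dz": 0.21, "wy": -0.43},
  {"dx": -0.92, "dy": 0.12, "dz": 0.25, "wy": -0.42},
])

```text
invalid input at $.motion[0]: expected keys dx, dy, dz, wx, wy, wz, jaw
```

>>> play_rows([
  {"dx": -0.92, "dy": 0.13, "dz": 0.29, "wy": -0.43},
  {"dx": -0.9, "dy": 0.12, "dz": 0.32, "wy": -0.42},
  {},
])

```text
invalid input at $.motion[0]: expected keys dx, dy, dz, wx, wy, wz, jaw
```

```bash
python3 - <<'E'
from h import *
snap('wrist','w1');st()
p,P=cloud('w1');h=cv2.cvtColor(p,cv2.COLOR_RGB2HSV).astype(int);m=(h[...,0]>45)&(h[...,0]<85)&(h[...,1]>120)&(h[...,2]>40)
n,l,s,c=cv2.connectedComponentsWithStats(m.astype(np.uint8))
for i in range(1,n):
    if s[i,4]>20: q=P[l==i];print(c[i].round(1),s[i],np.nanmedian(q,0).round(1),np.nanpercentile(q,3,0).round(1),np.nanpercentile(q,97,0).round(1))
E
```

```text
0.15 [ 118.5551 -511.1373  226.2186] [-0.0803  0.7029 -0.7021  0.0804] F [-0.3189  0.3841 -1.2297] op 91.69112537225952 q [-1.489   0.3426  1.5248  0.      1.2754 -0.146 ]
```

View pics/w1.png

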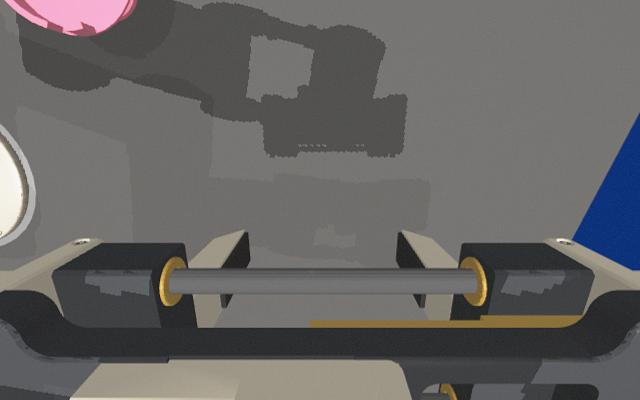

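The wrist view still shows the start area: the rows were refused because every key is required. I'll resend them complete.

>>> play_rows([
  {"dx": -0.73, "dy": -0.15, "dz": -0.64, "wx": 0, "wy": -0.31, "wz": 0, "jaw": 0},
  {"dx": -0.74, "dy": -0.15, "dz": -0.61, "wx": 0, "wy": -0.31, "wz": 0, "jaw": 0},
  {"dx": -0.76, "dy": -0.15, "dz": -0.59, "wx": 0, "wy": -0.31, "wz": 0, "jaw": 0},
  {"dx": -0.78, "dy": -0.15, "dz": -0.56, "wx": 0, "wy": -0.31, "wz": 0, "jaw": 0},
  {"dx": -0.8, "dy": -0.15, "dz": -0.54, "wx": 0, "wy": -0.31, "wz": 0, "jaw": 0},
  {"dx": -0.81, "dy": -0.15, "dz": -0.52, "wx": 0, "wy": -0.31, "wz": 0, "jaw": 0},
  {"dx": -0.83, "dy": -0.15, "dz": -0.49, "wx": 0, "wy": -0.31, "wz": 0, "jaw": 0},
  {"dx": -0.85, "dy": -0.14, "dz": -0.46, "wx": 0, "wy": -0.31, "wz": 0, "jaw": 0},
  {"dx": -0.86, "dy": -0.15, "dz": -0.44, "wx": 0, "wy": -0.31, "wz": 0, "jaw": 0},
  {"dx": -0.87, "dy": -0.14, "dz": -0.41, "wx": 0, "wy": -0.31, "wz": 0, "jaw": 0},
  {"dx": -0.88, "dy": -0.15, "dz": -0.38, "wx": 0, "wy": -0.31, "wz": 0, "jaw": 0},
  {"dx": -0.9, "dy": -0.14, "dz": -0.36, "wx": 0, "wy": -0.31, "wz": 0, "jaw": 0},
])

```text
time: 1.65
eef_pos: [288.0, -274.8, 271.5]
ee_rot: [0.21, -0.675, 0.676, -0.21]
force: [0.5, -0.6, -0.4]
opening: 91.5
```

>>> play_rows([
  {"dx": -0.91, "dy": -0.15, "dz": -0.33, "wx": 0, "wy": -0.31, "wz": 0, "jaw": 0},
  {"dx": -0.92, "dy": -0.14, "dz": -0.3, "wx": 0, "wy": -0.31, "wz": 0, "jaw": 0},
  {"dx": -0.92, "dy": -0.15, "dz": -0.27, "wx": 0, "wy": -0.31, "wz": 0, "jaw": 0},
  {"dx": -0.93, "dy": -0.14, "dz": -0.24, "wx": 0, "wy": -0.31, "wz": 0, "jaw": 0},
  {"dx": -0.94, "dy": -0.15, "dz": -0.21, "wx": 0, "wy": -0.31, "wz": 0, "jaw": 0},
  {"dx": -0.95, "dy": -0.14, "dz": -0.19, "wx": 0, "wy": -0.31, "wz": 0, "jaw": 0},
  {"dx": -0.95, "dy": -0.15, "dz": -0.15, "wx": 0, "wy": -0.32, "wz": 0, "jaw": 0},
  {"dx": -0.95, "dy": -0.14, "dz": -0.13, "wx": 0, "wy": -0.31, "wz": 0, "jaw": 0},
  {"dx": -0.9, "dy": 0.13, "dz": -0.31, "wx": 0, "wy": -0.42, "wz": 0, "jaw": 0},
  {"dx": -0.92, "dy": 0.13, "dz": -0.27, "wx": 0, "wy": -0.43, "wz": 0, "jaw": 0},
  {"dx": -0.93, "dy": 0.13, "dz": -0.23, "wx": 0, "wy": -0.42, "wz": 0, "jaw": 0},
  {"dx": -0.93, "dy": 0.13, "dz": -0.19, "wx": 0, "wy": -0.43, "wz": 0, "jaw": 0},
])

```text
time: 3.15
eef_pos: [436.1, -30.2, 287.3]
ee_rot: [0.346, -0.617, 0.617, -0.346]
force: [0.5, -0.2, -1.0]
opening: 91.4
```

>>> play_rows([
  {"dx": -0.94, "dy": 0.13, "dz": -0.15, "wx": 0, "wy": -0.42, "wz": 0, "jaw": 0},
  {"dx": -0.95, "dy": 0.13, "dz": -0.11, "wx": 0, "wy": -0.43, "wz": 0, "jaw": 0},
  {"dx": -0.95, "dy": 0.13, "dz": -0.07, "wx": 0, "wy": -0.42, "wz": 0, "jaw": 0},
  {"dx": -0.95, "dy": 0.13, "dz": -0.03, "wx": 0, "wy": -0.43, "wz": 0, "jaw": 0},
  {"dx": -0.96, "dy": 0.13, "dz": 0.01, "wx": 0, "wy": -0.42, "wz": 0, "jaw": 0},
  {"dx": -0.95, "dy": 0.13, "dz": 0.05, "wx": 0, "wy": -0.43, "wz": 0, "jaw": 0},
  {"dx": -0.95, "dy": 0.13, "dz": 0.09, "wx": 0, "wy": -0.42, "wz": 0, "jaw": 0},
  {"dx": -0.95, "dy": 0.13, "dz": 0.13, "wx": 0, "wy": -0.43, "wz": 0, "jaw": 0},
  {"dx": -0.94, "dy": 0.13, "dz": 0.17, "wx": 0, "wy": -0.42, "wz": 0, "jaw": 0},
  {"dx": -0.93, "dy": 0.13, "dz": 0.21, "wx": 0, "wy": -0.43, "wz": 0, "jaw": 0},
  {"dx": -0.92, "dy": 0.12, "dz": 0.25, "wx": 0, "wy": -0.42, "wz": 0, "jaw": 0},
  {"dx": -0.92, "dy": 0.13, "dz": 0.29, "wx": 0, "wy": -0.43, "wz": 0, "jaw": 0},
])

```text
time: 4.65
eef_pos: [545.1, 234.4, 248.7]
ee_rot: [0.49, -0.509, 0.51, -0.49]
force: [-0.0, 0.1, -0.6]
opening: 91.5
```

>>> play_rows([
  {"dx": 0, "dy": 0, "dz": 0, "wx": 0, "wy": -0.42, "wz": 0, "jaw": 0},
  {"dx": 0, "dy": 0, "dz": 0, "wx": 0, "wy": 0, "wz": 0, "jaw": 0},
])

```text
time: 4.9
eef_pos: [545.0, 233.8, 248.5]
ee_rot: [0.5, -0.5, 0.5, -0.5]
force: [0.2, 0.1, 0.3]
opening: 91.7
```

```bash
python3 - <<'E'
from h import *
snap('wrist','w1');st()
p,P=cloud('w1');h=cv2.cvtColor(p,cv2.COLOR_RGB2HSV).astype(int);m=(h[...,0]>45)&(h[...,0]<85)&(h[...,1]>120)&(h[...,2]>40)
n,l,s,c=cv2.connectedComponentsWithStats(m.astype(np.uint8))
for i in range(1,n):
    if s[i,4]>20: q=P[l==i];print(c[i].round(1),s[i],np.nanmedian(q,0).round(1),np.nanpercentile(q,3,0).round(1),np.nanpercentile(q,97,0).round(1))
E
```

```text
4.95 [545.2015 233.3833 248.5147] [ 0.5002 -0.4998  0.4999 -0.5002] F [-0.7471 -0.0824  0.194 ] op 91.6479284376747 q [ 0.2753  0.4544  1.2894 -0.0001  1.3978  0.2746]
[333.6 147.1] [319 133  27  27 368] [558.  280.5 116.8] [542.5 270.3  92.1] [567.2 294.4 118.3]
```

View pics/w1.png

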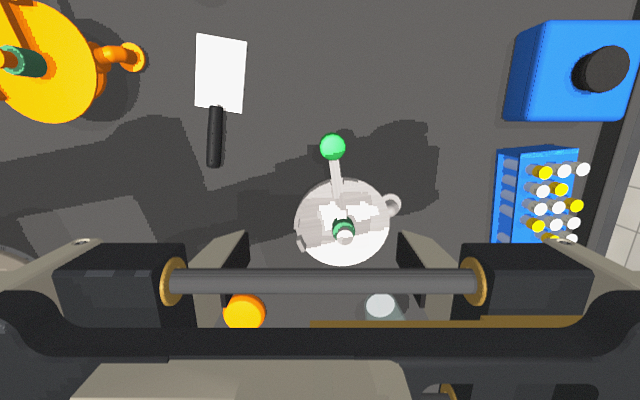

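The knob is at (333,146), the plate circle is centred at about (342,222) and the hub is at (344,230). The ring on the outlet and the bystanders are clear.

```bash
python3 - <<'E'
from h import *
print(px('w1',332.5,146,118),px('w1',333,148,100),'plate',px('w1',342.3,222,68),'hub',px('w1',344,231,99),px('w1',344.5,237,105))
p,P=cloud('w1')
for u,v in [(344,229),(345,237),(333,146),(333,165),(335,180),(325,250),(360,250),(342,255)]: print(u,v,P[v,u].round(1))
g=P[185:262,296:388];m=(g[...,2]>66)&(g[...,2]<76);(c,r)=cv2.minEnclosingCircle(g[m][:,:2].astype(np.float32));print(c,r,m.sum())
E
```

```text
[555.26925826 282.89873558 118.        ] [556.47505676 278.88212511 100.        ] plate [570.86302214 180.34056744  68.        ] hub [570.76397    181.03881268  99.        ] [571.02561238 175.99660471 105.        ]
344 229 [571.  182.2  95.6]
345 237 [572.1 173.5  99.5]
333 146 [555.8 282.8 116.7]
333 165 [557.8 255.3  70.7]
335 180 [560.4 236.9  71.7]
325 250 [548.7 133.9  55.7]
360 250 [597.3 133.7  55.3]
342 255 [572.5 125.7  54.8]
(552.1790771484375, 184.85366821289062) 57.9021110534668 752
```

```bash
python3 - <<'E'
from h import *
t=(.991,.134,0)
plan([((555.3,282.5,130),Rt((0,0,-1),t)),((555.3,282.5,84),None)])
E
```

```text
{"dx":-0.33,"dy":0.79,"dz":0.07,"wy":-0.22},
{"dx":-0.33,"dy":0.79,"dz":0.07,"wy":-0.22},
{"dx":-0.32,"dy":0.79,"dz":0.08,"wy":-0.22},
{"dx":-0.32,"dy":0.79,"dz":0.09,"wy":-0.23},
{"dx":-0.32,"dy":0.79,"dz":0.1,"wy":-0.22},
{"dx":-0.32,"dy":0.79,"dz":0.1,"wy":-0.23},
{"dy":0.92},
{"dy":0.92},
8 rows end [555.2 282.5  84. ]
```

>>> play_rows([
  {"dx": -0.33, "dy": 0.79, "dz": 0.07, "wx": 0, "wy": -0.22, "wz": 0, "jaw": 0},
  {"dx": -0.33, "dy": 0.79, "dz": 0.07, "wx": 0, "wy": -0.22, "wz": 0, "jaw": 0},
  {"dx": -0.32, "dy": 0.79, "dz": 0.08, "wx": 0, "wy": -0.22, "wz": 0, "jaw": 0},
  {"dx": -0.32, "dy": 0.79, "dz": 0.09, "wx": 0, "wy": -0.23, "wz": 0, "jaw": 0},
  {"dx": -0.32, "dy": 0.79, "dz": 0.1, "wx": 0, "wy": -0.22, "wz": 0, "jaw": 0},
  {"dx": -0.32, "dy": 0.79, "dz": 0.1, "wx": 0, "wy": -0.23, "wz": 0, "jaw": 0},
  {"dx": 0, "dy": 0.92, "dz": 0, "wx": 0, "wy": 0, "wz": 0, "jaw": 0},
  {"dx": 0, "dy": 0.92, "dz": 0, "wx": 0, "wy": 0, "wz": 0, "jaw": 0},
])

```text
time: 5.95
eef_pos: [556.1, 282.2, 82.5]
ee_rot: [-0.532, 0.465, -0.465, 0.533]
force: [-0.3, 0.7, 0.2]
opening: 91.6
```

>>> play_rows([
  {"dx": 0, "dy": 0, "dz": 0, "wx": 0, "wy": 0, "wz": 0, "jaw": 0.5},
  {"dx": 0, "dy": 0, "dz": 0, "wx": 0, "wy": 0, "wz": 0, "jaw": 1},
  {"dx": 0, "dy": 0, "dz": 0, "wx": 0, "wy": 0, "wz": 0, "jaw": 1},
  {"dx": 0, "dy": 0, "dz": 0, "wx": 0, "wy": 0, "wz": 0, "jaw": 1},
  {"dx": 0, "dy": 0, "dz": 0, "wx": 0, "wy": 0, "wz": 0, "jaw": 1},
  {"dx": 0, "dy": 0, "dz": 0, "wx": 0, "wy": 0, "wz": 0, "jaw": 1},
], grip_force=25)

```text
time: 6.7
eef_pos: [556.2, 281.8, 83.9]
ee_rot: [-0.532, 0.465, -0.465, 0.532]
force: [-0.1, 0.5, -0.1]
opening: 36.1
```

```bash
python3 - <<'E'
from h import *
st()
E
```

```text
6.7 [556.205  281.8163  83.8513] [-0.5323  0.4653 -0.4655  0.5324] F [-0.0532  0.5071 -0.136 ] op 36.10002273984888 q [ 0.3462  0.6538  1.4169 -0.0001  1.0706  0.2123]
```

>>> play_rows([
  {"dx": 0, "dy": 0, "dz": 0, "wx": 0, "wy": 0, "wz": 0, "jaw": 1},
  {"dx": 0, "dy": 0, "dz": 0, "wx": 0, "wy": 0, "wz": 0, "jaw": 1},
  {"dx": 0, "dy": 0, "dz": 0, "wx": 0, "wy": 0, "wz": 0, "jaw": 1},
])

```text
time: 7.08
eef_pos: [555.5, 281.8, 83.6]
ee_rot: [0.533, -0.466, 0.465, -0.532]
force: [-3.8, -0.1, 3.2]
opening: 27.5
```

>>> play_rows([
  {"dx": 0, "dy": -0.3, "dz": 0, "wx": 0, "wy": 0, "wz": 0, "jaw": 1},
  {"dx": 0, "dy": -0.3, "dz": 0, "wx": 0, "wy": 0, "wz": 0, "jaw": 1},
  {"dx": 0, "dy": 0, "dz": 0, "wx": 0, "wy": 0, "wz": 0, "jaw": 1},
])

```text
time: 7.45
eef_pos: [555.5, 281.6, 98.6]
ee_rot: [0.533, -0.466, 0.465, -0.532]
force: [-3.2, -1.0, -6.5]
opening: 27.6
```

```bash
python3 - <<'E'
from h import *
st()
s=robot.state();p0=np.array(s['eef_pos']);M=R.from_quat(s['ee_rot']).as_matrix();ax=np.array([570.5,174,p0[2]])
w=[]
for k in range(1,17):
    Z=R.from_rotvec([0,0,1.58*k/16]); w.append((ax+Z.apply(p0-ax),Z.as_matrix()@M))
plan(w,mr=.11)
E
```

```text
7.45 [555.5499 281.6166  98.5967] [ 0.5328 -0.4657  0.4651 -0.5319] F [-3.1556 -1.0375 -6.5137] op 27.633145504165647 q [ 0.3462  0.637   1.403  -0.      1.1031  0.2122]
{"dx":0.02,"dz":-0.43,"wy":-0.99},
{"dx":0.03,"dz":-0.43,"wy":-0.98},
{"dx":0.02,"dz":-0.43,"wy":-0.99},
{"dx":0.02,"dz":-0.42,"wy":-0.99,"wz":-0.01},
{"dx":0.03,"dz":-0.43,"wy":-0.99},
{"dx":0.02,"dz":-0.43,"wy":-0.98},
{"dx":0.02,"dz":-0.43,"wy":-0.99},
{"dx":0.02,"dy":0.01,"dz":-0.43,"wy":-0.99},
{"dx":0.03,"dz":-0.43,"wy":-0.99},
{"dx":0.02,"dz":-0.42,"wy":-0.98,"wz":-0.01},
{"dx":0.02,"dz":-0.43,"wy":-0.99},
{"dx":0.03,"dz":-0.43,"wy":-0.99},
{"dx":0.02,"dz":-0.43,"wy":-0.99},
{"dx":0.02,"dz":-0.43,"wy":-0.98},
{"dx":0.03,"dz":-0.43,"wy":-0.99,"wz":-0.01},
{"dx":0.02,"dz":-0.42,"wx":0.01,"wy":-0.99},
16 rows end [463.  158.1  98.6]
```

The knob is gripped (opening 27.6 mm) and lifted 15 mm at 6.5 N, so I'll swing it now.

>>> play_rows([
  {"dx": 0.02, "dy": 0, "dz": -0.43, "wx": 0, "wy": -0.99, "wz": 0, "jaw": 1},
  {"dx": 0.02, "dy": 0, "dz": -0.43, "wx": 0, "wy": -0.99, "wz": 0, "jaw": 1},
  {"dx": 0.02, "dy": 0, "dz": -0.43, "wx": 0, "wy": -0.99, "wz": 0, "jaw": 1},
  {"dx": 0.02, "dy": 0, "dz": -0.43, "wx": 0, "wy": -0.99, "wz": 0, "jaw": 1},
  {"dx": 0.02, "dy": 0, "dz": -0.43, "wx": 0, "wy": -0.99, "wz": 0, "jaw": 1},
  {"dx": 0.02, "dy": 0, "dz": -0.43, "wx": 0, "wy": -0.99, "wz": 0, "jaw": 1},
  {"dx": 0.02, "dy": 0, "dz": -0.43, "wx": 0, "wy": -0.99, "wz": 0, "jaw": 1},
  {"dx": 0.02, "dy": 0, "dz": -0.43, "wx": 0, "wy": -0.99, "wz": 0, "jaw": 1},
])

```text
time: 8.45
eef_pos: [482.8, 238.9, 98.2]
ee_rot: [0.671, -0.224, 0.223, -0.67]
force: [-4.0, -1.4, -6.5]
opening: 27.6
```

>>> play_rows([
  {"dx": 0.02, "dy": 0, "dz": -0.43, "wx": 0, "wy": -0.99, "wz": 0, "jaw": 1},
  {"dx": 0.02, "dy": 0, "dz": -0.43, "wx": 0, "wy": -0.99, "wz": 0, "jaw": 1},
  {"dx": 0.02, "dy": 0, "dz": -0.43, "wx": 0, "wy": -0.99, "wz": 0, "jaw": 1},
  {"dx": 0.02, "dy": 0, "dz": -0.43, "wx": 0, "wy": -0.99, "wz": 0, "jaw": 1},
  {"dx": 0.02, "dy": 0, "dz": -0.43, "wx": 0, "wy": -0.99, "wz": 0, "jaw": 1},
  {"dx": 0.02, "dy": 0, "dz": -0.43, "wx": 0, "wy": -0.99, "wz": 0, "jaw": 1},
  {"dx": 0.02, "dy": 0, "dz": -0.42, "wx": 0, "wy": -0.99, "wz": 0, "jaw": 1},
])

```text
time: 9.32
eef_pos: [460.2, 168.3, 98.1]
ee_rot: [0.707, 0.017, -0.019, -0.706]
force: [-4.4, -3.2, -6.7]
opening: 27.5
```

>>> play_rows([
  {"dx": 0.02, "dy": 0, "dz": -0.42, "wx": 0, "wy": -0.99, "wz": 0, "jaw": 1},
  {"dx": 0, "dy": 0, "dz": 0, "wx": 0, "wy": 0, "wz": 0, "jaw": 1},
])

```text
time: 9.57
eef_pos: [461.2, 157.4, 98.1]
ee_rot: [0.706, 0.051, -0.053, -0.705]
force: [-5.2, -2.9, -6.5]
opening: 27.6
```

>>> play_rows([
  {"dx": 0, "dy": 0.2, "dz": -0.04, "wx": 0, "wy": 0, "wz": 0, "jaw": 1},
  {"dx": 0, "dy": 0.2, "dz": 0, "wx": 0, "wy": 0, "wz": 0, "jaw": 1},
  {"dx": 0, "dy": 0.2, "dz": 0, "wx": 0, "wy": 0, "wz": 0, "jaw": 1},
  {"dx": 0, "dy": 0, "dz": 0, "wx": 0, "wy": 0, "wz": 0, "jaw": 1},
])

```text
time: 10.07
eef_pos: [461.2, 157.2, 83.8]
ee_rot: [0.706, 0.051, -0.053, -0.705]
force: [-9.9, -3.3, 0.5]
opening: 27.6
```

>>> play_rows([
  {"dx": 0, "dy": 0, "dz": 0, "wx": 0, "wy": 0, "wz": 0, "jaw": 0.4},
  {"dx": 0, "dy": 0, "dz": 0, "wx": 0, "wy": 0, "wz": 0, "jaw": 0.4},
  {"dx": 0, "dy": 0, "dz": 0, "wx": 0, "wy": 0, "wz": 0, "jaw": 0.4},
  {"dx": 0, "dy": -0.8, "dz": 0, "wx": 0, "wy": 0, "wz": 0, "jaw": 0.4},
  {"dx": 0.2, "dy": -1, "dz": 0, "wx": 0, "wy": 0, "wz": 0, "jaw": 0.4},
  {"dx": 0.4, "dy": -1, "dz": 0, "wx": 0, "wy": 0, "wz": 0, "jaw": 0.4},
  {"dx": 0.6, "dy": -1, "dz": 0, "wx": 0, "wy": 0, "wz": 0, "jaw": 0.4},
  {"dx": 0, "dy": -0.6, "dz": 0, "wx": 0, "wy": 0, "wz": 0, "jaw": 0.4},
])

```text
time: 11.08
eef_pos: [493.7, 162.4, 195.0]
ee_rot: [-0.705, -0.053, 0.051, 0.705]
force: [-0.2, 0.3, -0.1]
opening: 55.1
```

```bash
python3 - <<'E'
from h import *
st();p,d,K,T=snap('top','t2')
for f in ['t2']:
    p,P=cloud(f)
    for u,v in [(263,217),(265,216)]:print(P[v,u])
h=cv2.cvtColor(p,cv2.COLOR_RGB2HSV).astype(int);m=(h[...,0]>45)&(h[...,0]<85)&(h[...,1]>120)&(h[...,2]>50)
n,l,s,c=cv2.connectedComponentsWithStats(m.astype(np.uint8));print(c[1:].round(),s[1:,4])
w=snap('wrist','w2'); a=cv2.resize(p[150:250,220:380],(800,500))
b=cv2.imread('pics/w2.png')[:,:,::-1]
cv2.imwrite('pics/w2c.png',np.vstack([cv2.resize(b,(480,300)),cv2.resize(p[150:250,220:380],(480,300))])[:,:,::-1])
E
```

```text
11.075 [493.6779 162.3936 194.9605] [-0.7052 -0.0529  0.0511  0.7052] F [-0.2324  0.3137 -0.0612] op 55.134258915301395 q [ 0.1704  0.3591  1.5911 -0.0002  1.1889 -1.5475]
[458.7569 195.6334   1.0654]
[462.3449 187.7126   3.4766]
[[363. 183.]] [35]
```

View pics/w2c.png

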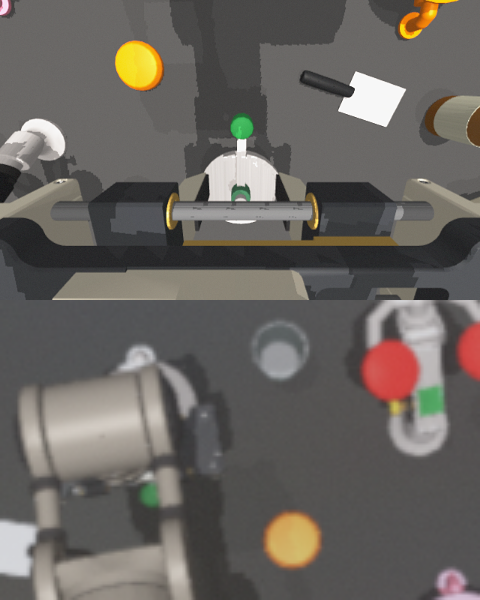

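The lever now points at the base, with the knob at (241,128) in the upper half. The lower half shows the eyewash untouched.

```bash
python3 - <<'E'
from h import *
p,P=cloud('w2')
print('knob',px('w2',322,170,118),P[170,322]);print('bar',P[190:205:4,321]); print('hub',P[250:262:4,318])
yw=.188;ex=np.array([np.cos(yw),np.sin(yw),0]);ey=np.array([-np.sin(yw),np.cos(yw),0]);l=np.radians(47)
M=Rt(np.sin(l)*ex-np.cos(l)*[0,0,1],ey);G=np.array([565,-170,138]);t=G-M@[-20,95,0];print(t)
plan([((450,10,270),R.from_matrix(Rt((0,0,-1),ey)).as_matrix()),(t,M)])
E
```

```text
knob [461.54541688 158.20614596 118.        ] [461.67020757 158.22317346 117.35496614]
bar [[491.95975016 161.51764762  70.45939991]
 [496.12745873 162.12873403  71.00917849]
 [500.66684638 162.78759817  70.38678352]
 [504.66547525 163.37802815  71.66571719]]
hub [[558.64158608 167.93811486  76.07282649]
 [559.75450909 168.20867095  83.10357853]
 [563.76837626 168.8033876   84.48768484]]Traceback (most recent call last):
  File "<stdin>", line 5, in <module>
TypeError: can't multiply sequence by non-int of type 'numpy.float64'
```

The bar top is at 71 mm and the knob top at 117 mm, the same as when it was closed, so the lever is fully home in the open notch.

```bash
python3 - <<'E'
from h import *
yw=.188;ex=np.array([np.cos(yw),np.sin(yw),0]);ey=np.array([-np.sin(yw),np.cos(yw),0]);l=np.radians(47)
M=Rt(np.sin(l)*ex-np.cos(l)*np.array([0,0,1]),ey);G=np.array([565,-170,138]);t=G-M@[-20,95,0];print(t)
plan([((440,20,265),Rt((0.2,0.04,-1),ey)),(t,M)])
E
```

```text
[ 510.14524292 -180.43593423  217.41691824]
{"dx":-0.42,"dy":-0.4,"dz":-0.76,"wx":0.01,"wy":-0.06,"wz":-0.28},
{"dx":-0.41,"dy":-0.41,"dz":-0.76,"wx":0.01,"wy":-0.06,"wz":-0.28},
{"dx":-0.4,"dy":-0.43,"dz":-0.75,"wx":0.01,"wy":-0.06,"wz":-0.29},
{"dx":-0.4,"dy":-0.44,"dz":-0.75,"wx":0.01,"wy":-0.06,"wz":-0.28},
{"dx":-0.39,"dy":-0.45,"dz":-0.75,"wx":0.01,"wy":-0.06,"wz":-0.29},
{"dx":-0.38,"dy":-0.46,"dz":-0.75,"wy":-0.05,"wz":-0.28},
{"dx":-0.37,"dy":-0.47,"dz":-0.74,"wx":0.01,"wy":-0.06,"wz":-0.29},
{"dx":0.09,"dy":0.23,"dz":-0.93,"wz":-0.69},
{"dx":0.08,"dy":0.24,"dz":-0.93,"wz":-0.69},
{"dx":0.06,"dy":0.24,"dz":-0.94,"wz":-0.69},
{"dx":0.05,"dy":0.25,"dz":-0.93,"wz":-0.69},
{"dx":0.03,"dy":0.25,"dz":-0.94,"wz":-0.69},
{"dx":0.01,"dy":0.25,"dz":-0.93,"wz":-0.68},
{"dx":-0.01,"dy":0.25,"dz":-0.94,"wx":-0.01,"wz":-0.69},
{"dx":-0.02,"dy":0.25,"dz":-0.93,"wz":-0.68},
{"dx":-0.05,"dy":0.26,"dz":-0.94,"wx":-0.01,"wy":-0.01,"wz":-0.69},
16 rows end [ 510.1 -180.5  217.3]
```

>>> play_rows([
  {"dx": -0.42, "dy": -0.4, "dz": -0.76, "wx": 0.01, "wy": -0.06, "wz": -0.28, "jaw": 0.4},
  {"dx": -0.41, "dy": -0.41, "dz": -0.76, "wx": 0.01, "wy": -0.06, "wz": -0.28, "jaw": 0.4},
  {"dx": -0.4, "dy": -0.43, "dz": -0.75, "wx": 0.01, "wy": -0.06, "wz": -0.29, "jaw": 0.4},
  {"dx": -0.4, "dy": -0.44, "dz": -0.75, "wx": 0.01, "wy": -0.06, "wz": -0.28, "jaw": 0.4},
  {"dx": -0.39, "dy": -0.45, "dz": -0.75, "wx": 0.01, "wy": -0.06, "wz": -0.29, "jaw": 0.4},
  {"dx": -0.38, "dy": -0.46, "dz": -0.75, "wx": 0, "wy": -0.05, "wz": -0.28, "jaw": 0.4},
  {"dx": -0.37, "dy": -0.47, "dz": -0.74, "wx": 0.01, "wy": -0.06, "wz": -0.29, "jaw": 0.4},
  {"dx": 0.09, "dy": 0.23, "dz": -0.93, "wx": 0, "wy": 0, "wz": -0.69, "jaw": 0.4},
  {"dx": 0.08, "dy": 0.24, "dz": -0.93, "wx": 0, "wy": 0, "wz": -0.69, "jaw": 0.4},
])

```text
time: 12.3
eef_pos: [454.3, -24.7, 252.3]
ee_rot: [-0.682, -0.184, -0.053, 0.706]
force: [-0.4, 0.7, -0.1]
opening: 55.2
```

>>> play_rows([
  {"dx": 0.06, "dy": 0.24, "dz": -0.94, "wx": 0, "wy": 0, "wz": -0.69, "jaw": 0.4},
  {"dx": 0.05, "dy": 0.25, "dz": -0.93, "wx": 0, "wy": 0, "wz": -0.69, "jaw": 0.4},
  {"dx": 0.03, "dy": 0.25, "dz": -0.94, "wx": 0, "wy": 0, "wz": -0.69, "jaw": 0.4},
  {"dx": 0.01, "dy": 0.25, "dz": -0.93, "wx": 0, "wy": 0, "wz": -0.68, "jaw": 0.4},
  {"dx": -0.01, "dy": 0.25, "dz": -0.94, "wx": 0, "wy": 0, "wz": -0.69, "jaw": 0.4},
  {"dx": -0.02, "dy": 0.25, "dz": -0.93, "wx": 0, "wy": 0, "wz": -0.68, "jaw": 0.4},
  {"dx": -0.05, "dy": 0.26, "dz": -0.94, "wx": 0, "wy": 0, "wz": -0.69, "jaw": 0.4},
  {"dx": 0, "dy": 0, "dz": 0, "wx": 0, "wy": 0, "wz": 0, "jaw": 0.4},
])

```text
time: 13.3
eef_pos: [529.0, -167.1, 253.9]
ee_rot: [-0.631, -0.306, -0.207, 0.682]
force: [-1.1, -0.6, -0.4]
opening: 55.4
```

```bash
python3 - <<'E'
from h import *
snap('wrist','w3');st()
p,P=cloud('w3');h=cv2.cvtColor(p,cv2.COLOR_RGB2HSV).astype(int)
for k,m in {'g':(h[...,0]>45)&(h[...,0]<85)&(h[...,1]>110)&(h[...,2]>40),'y':(h[...,0]>21)&(h[...,0]<33)&(h[...,1]>130)&(h[...,2]>90)}.items():
    n,l,s,c=cv2.connectedComponentsWithStats(m.astype(np.uint8))
    for i in range(1,n):
        if s[i,4]>60: q=P[l==i];print(k,c[i].round(1),s[i],np.nanmedian(q,0).round(1),np.nanpercentile(q,3,0).round(1),np.nanpercentile(q,97,0).round(1))
E
```

```text
13.35 [ 528.3917 -166.0347  253.3751] [-0.6307 -0.3062 -0.2067  0.6825] F [-0.2421 -0.4746  0.1251] op 55.14749755263715 q [-0.778   0.1354  1.9836  0.9197  0.7704 -3.1045]
g [307.5 143.8] [ 292  123   32   43 1229] [ 567.7 -172.6  136.5] [ 554.3 -186.3  124.7] [ 581.7 -159.1  149.1]
g [588.  133.9] [573 125  28  21 129] [561.9 166.   84.5] [557.9 158.7  73.7] [580.  179.9  85.5]
y [352.1 137.4] [348 128   9  20 165] [ 555.6 -131.6  135.1] [ 552.3 -135.8  107.8] [ 577.5 -123.9  139. ]
y [501.3 219.8] [497 216  10   9  64] [807.2 243.5  75.2] [803.7 238.8  67. ] [818.9 252.2  78.8]
```

View pics/w3.png

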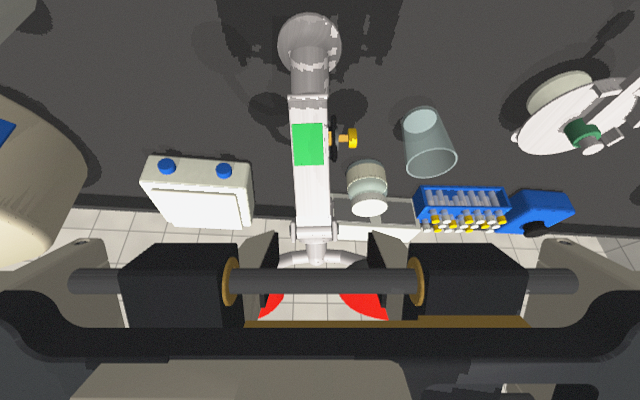

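The patch is at (307,144), the cap at (352,137), and the lever's edges run from about (289,97) to (331,222). The arm stopped short with joint 6 at its range end and the wrist near singular. I'll fit the kinematics from the recorded states and get the eyewash pose from the lever plane.

```bash
cat > kin.py <<'E'
from h import *
from scipy.optimize import least_squares
S=[([-1.489,.3427,1.5249,0,1.2754,-.146],[118.5421,-511.0653,226.1184],[-0.0803,0.703,-0.702,0.0804]),
([.2753,.4544,1.2894,-.0001,1.3978,.2746],[545.2015,233.3833,248.5147],[.5002,-.4998,.4999,-.5002]),
([.3462,.6538,1.4169,-.0001,1.0706,.2123],[556.205,281.8163,83.8513],[-.5323,.4653,-.4655,.5324]),
([.1704,.3591,1.5911,-.0002,1.1889,-1.5475],[493.6779,162.3936,194.9605],[-.7052,-.0529,.0511,.7052]),
([-.778,.1354,1.9836,.9197,.7704,-3.1045],[528.3917,-166.0347,253.3751],[-.6307,-.3062,-.2067,.6825])]
Ry=lambda a:R.from_euler('y',a).as_matrix();Rz=lambda a:R.from_euler('z',a).as_matrix()
X=np.array([[0,0,0]])
def fk(q,g):
    h,a1,L2,e,L3,Lt,b=g
    A=Rz(q[0])@Ry(q[1]);p=np.array([0,0,h])+Rz(q[0])@[a1,b,0]+A@[0,0,L2];A=A@Ry(q[2]);p=p+A@[e,0,L3];A=A@Rz(q[3])@Ry(q[4]);p=p+A@[0,0,Lt]
    return p,A@Rz(q[5])
def fit():
    f=lambda g:np.concatenate([fk(np.array(q),g)[0]-p for q,p,_ in S])
    r=least_squares(f,[300,0,400,0,400,250,0]);return r.x,r.fun
G,res=fit()
M0=fk(S[0][0],G)[1].T@R.from_quat(S[0][2]).as_matrix()   # flange->tool
def FK(q): p,A=fk(q,G);return p,A@M0
lo=np.array([-2.53,-.77,.04,-1,.28,-3.11]);hi=np.array([2.53,2.02,2.7,4.14,2.66,3.11])
def IK(p,M,q0):
    f=lambda q:np.r_[(FK(q)[0]-p)/100,R.from_matrix(FK(q)[1].T@M).as_rotvec()]
    r=least_squares(f,np.clip(q0,lo+.01,hi-.01),bounds=(lo,hi));return r.x,np.abs(r.fun).max()
E
python3 - <<'E'
from kin import *
print(G.round(1),np.abs(res).max())
for q,p,o in S: print(R.from_matrix(FK(q)[1].T@R.from_quat(o).as_matrix()).magnitude().round(4))
p,P=cloud('w3');h=cv2.cvtColor(p,cv2.COLOR_RGB2HSV).astype(int)
g=((h[...,0]>45)&(h[...,0]<85)&(h[...,1]>110)&(h[...,2]>40));g[:,400:]=0
Q=P[g];c=np.median(Q,0)
for _ in range(3):
    k=np.abs((Q-c)@np.linalg.svd(Q-Q.mean(0))[2][2])<3;Q=Q[k];c=Q.mean(0);n=np.linalg.svd(Q-c)[2][2]
n*=np.sign(n[2]);print('c',c,'n',n,'yaw n',np.arctan2(-n[1],-n[0]),'tilt',np.arccos(n[2]))
m=(np.abs((P-c)@n)<4);m[:90]=0;m[222:]=0;m[:,:270]=0;m[:,345:]=0
mid=[]
for v in range(100,215):
    u=np.where(m[v])[0]
    u=u[(u>283)&(u<336)]
    if len(u)>20: a,b=P[v,u[0]],P[v,u[-1]];mid.append(np.r_[(a+b)/2,np.linalg.norm(a-b),u[0],u[-1]])
mid=np.array(mid);print(len(mid),mid[::12].round(1))
d=np.linalg.svd(mid[:,:3]-mid[:,:3].mean(0))[2][0];d*=np.sign(d[0]);print('dir',d,'yaw',np.arctan2(d[1],d[0]))
E
```

```text
[ 2.228e+02 -1.000e-01  5.062e+02  4.640e+01  3.797e+02  3.181e+02
  7.640e+01] 0.026347525806670546Traceback (most recent call last):
  File "<stdin>", line 3, in <module>
AttributeError: 'float' object has no attribute 'round'
```

```bash
cat > m.py <<'E'
from kin import *
print([round(float(R.from_matrix(FK(q)[1].T@R.from_quat(o).as_matrix()).magnitude()),4) for q,p,o in S])
p,P=cloud('w3');h=cv2.cvtColor(p,cv2.COLOR_RGB2HSV).astype(int)
g=((h[...,0]>45)&(h[...,0]<85)&(h[...,1]>110)&(h[...,2]>40));g[:,400:]=0
Q=P[g];c=np.median(Q,0)
for _ in range(3):
    k=np.abs((Q-c)@np.linalg.svd(Q-Q.mean(0),full_matrices=False)[2][2])<3;Q=Q[k];c=Q.mean(0);n=np.linalg.svd(Q-c,full_matrices=False)[2][2]
n*=np.sign(n[2]);print('c',c,'n',n,'yaw n',np.arctan2(-n[1],-n[0]),'tilt',np.arccos(n[2]))
m=(np.abs((P-c)@n)<5)
mid=[]
for v in range(100,215):
    u=np.where(m[v])[0];u=u[(u>283)&(u<336)]
    if len(u)>20: a,b=P[v,u[0]],P[v,u[-1]];mid.append(np.r_[(a+b)/2,np.linalg.norm(a-b),u[0],u[-1],v])
mid=np.array(mid);print(len(mid));print(mid[::12].round(1))
d=np.linalg.svd(mid[:,:3]-mid[:,:3].mean(0))[2][0];d*=np.sign(d[0]);print('dir',d,'yaw',np.arctan2(d[1],d[0]))
for yw in (.15,.19):
  ex=np.array([np.cos(yw),np.sin(yw),0]);ey=np.array([-np.sin(yw),np.cos(yw),0])
  for L in (35,40,45):
    l=np.radians(L)
    for s in (1,-1):
      M=Rt(np.sin(l)*ex-np.cos(l)*np.array([0,0,1]),s*ey)
      for p in ([567,-145,140],[535,-150,175]):
        for q0 in ([-.3,.6,1.6,0,.7,-1.5*s],[-.3,.6,1.6,1,.7,-2*s],[-.3,.6,1.6,3,.7,1.5*s]):
          q,e=IK(np.array(p),M,q0)
          if e<1e-3: print(yw,L,s,p,q.round(2))
E
python3 m.py
```

```text
[0.0, 0.0001, 0.0002, 0.0002, 0.0001]Traceback (most recent call last):
  File "m.py", line 7, in <module>
    k=np.abs((Q-c)@np.linalg.svd(Q-Q.mean(0),full_matrices=False)[2][2])<3;Q=Q[k];c=Q.mean(0);n=np.linalg.svd(Q-c,full_matrices=False)[2][2]
                   ~~~~~~~~~~~~~^^^^^^^^^^^^^^^^^^^^^^^^^^^^^^^^^
    u, s, vh = gufunc(a, signature=signature)
               ~~~~~~^^^^^^^^^^^^^^^^^^^^^^^^
    raise LinAlgError("SVD did not converge")
numpy.linalg.LinAlgError: SVD did not converge
```

NaNs (missing depth) are in the patch points, so I'll filter them.

```bash
sed -i "s/^Q=P\[g\];c=np.median(Q,0)/Q=P[g];Q=Q[np.isfinite(Q[:,0])];c=np.median(Q,0);Q=Q[np.abs(Q-c).max(1)<25]/" m.py; python3 m.py
```

```text
[0.0, 0.0001, 0.0002, 0.0002, 0.0001]
c [ 567.78170017 -172.62589557  136.73821127] n [-0.6593271  -0.1299342   0.74054364] yaw n 0.1945775605981608 tilt 0.7369173489628372
115
[[ 539.2 -177.   110.2   35.4  287.   326.   100. ]
 [ 547.2 -175.2  116.6   34.1  289.   326.   112. ]
 [ 554.5 -170.1  123.7   43.1  289.   335.   124. ]
 [ 560.8 -169.1  132.8   43.1  290.   335.   136. ]
 [ 571.6 -172.3  138.5   31.8  291.   324.   148. ]
 [ 576.8 -166.   148.3   41.9  292.   335.   160. ]
 [ 588.1 -167.2  154.4   34.3  293.   328.   172. ]
 [ 597.  -165.2  162.5   34.8  294.   329.   184. ]
 [ 605.9 -163.5  171.    34.3  295.   329.   196. ]
 [ 616.9 -162.2  178.7   35.   295.   329.   208. ]]
dir [0.73716302 0.11713914 0.66548411] yaw 0.15758774752803598
0.15 35 1 [567, -145, 140] [-0.6   0.35  1.98  0.92  0.51 -3.08]
0.15 35 1 [567, -145, 140] [-0.6   0.35  1.98  0.92  0.51 -3.08]
0.15 35 1 [535, -150, 175] [-0.66  0.25  2.01  0.83  0.6  -3.01]
0.15 35 1 [535, -150, 175] [-0.66  0.25  2.01  0.83  0.6  -3.01]
0.15 35 -1 [567, -145, 140] [-0.6   0.35  1.98  0.92  0.51  0.07]
0.15 35 -1 [5
[... 2246 characters left out ...]
175] [-0.71  0.26  2.06  1.05  0.62 -0.16]
0.19 40 -1 [535, -150, 175] [-0.71  0.26  2.06  1.05  0.62 -0.16]
0.19 40 -1 [535, -150, 175] [-0.71  0.26  2.06  1.05  0.62 -0.16]
0.19 45 1 [567, -145, 140] [-0.69  0.38  2.1   1.42  0.58  2.61]
0.19 45 1 [535, -150, 175] [-0.76  0.27  2.12  1.27  0.65  2.73]
0.19 45 -1 [567, -145, 140] [-0.69  0.38  2.1   1.42  0.58 -0.53]
0.19 45 -1 [567, -145, 140] [-0.69  0.38  2.1   1.42  0.58 -0.53]
0.19 45 -1 [567, -145, 140] [-0.69  0.38  2.1   1.42  0.58 -0.53]
0.19 45 -1 [535, -150, 175] [-0.76  0.27  2.12  1.27  0.65 -0.41]
0.19 45 -1 [535, -150, 175] [-0.76  0.27  2.12  1.27  0.65 -0.41]
0.19 45 -1 [535, -150, 175] [-0.76  0.27  2.12  1.27  0.65 -0.41]
```

The fit gives eyewash yaw 0.188 from the lever midline and 0.19 from the plane normal. The normal's tilt is 42°, as expected for the free lever. The wrist has to be turned over so that joint 6 sits mid-range.

```bash
cat > ew.py <<'E'
from kin import *
yw=.188;ex=np.array([np.cos(yw),np.sin(yw),0]);ey=np.array([-np.sin(yw),np.cos(yw),0]);uz=np.array([0,0,1.])
O=np.array([556.7,-173.2,1.5])
def W(e): return O+ex*e[0]+ey*e[1]+uz*e[2]
def tool(L,a):  # lean deg, angle a of tool z from ey towards ex..-ey
    l=np.radians(L);y=np.sin(l)*ex-np.cos(l)*uz;xx=np.cos(l)*ex+np.sin(l)*uz
    return Rt(y,np.cos(a)*ey+np.sin(a)*xx)
def check(w,q0,start):
    p0,M0_=start;q=np.array(q0)
    for P,N in w:
        rv=R.from_matrix(M0_.T@N).as_rotvec()
        for k in np.linspace(0,1,9)[1:]:
            qn,e=IK(p0+(np.array(P)-p0)*k,M0_@R.from_rotvec(rv*k).as_matrix(),q)
            if e>1e-3 or np.abs(qn-q).max()>.35: print('BAD',k,e,qn.round(2),q.round(2))
            q=qn
        print(q.round(2)); p0,M0_=np.array(P),N
E
python3 - <<'E'
from ew import *
s=robot.state();start=(np.array(s['eef_pos']),R.from_quat(s['ee_rot']).as_matrix())
a=np.pi
w=[((480,-150,290),tool(30,a*.25)),((470,-150,280),tool(25,a*.5)),((475,-150,260),tool(33,a*.75)),(W((-20,29.5,167)),tool(45,a))]
check(w,s['joint_pos'],start);plan(w,start=start,mr=.1)
print(W((-20,29.5,167)),tool(45,a))
E
```

```text
[-0.71  0.03  1.86  0.5   0.97 -1.91]
[-0.68  0.05  1.83  0.39  1.   -1.04]
[-0.76  0.04  1.96  0.61  0.87 -0.5 ]
[-0.76  0.28  2.14  1.3   0.64 -0.45]
{"dx":-0.04,"dy":-0.29,"dz":0.12,"wx":-0.1,"wy":0.93,"wz":0.27},
{"dx":-0.06,"dy":-0.29,"dz":0.11,"wx":-0.1,"wy":0.94,"wz":0.26},
{"dx":-0.08,"dy":-0.28,"dz":0.1,"wx":-0.11,"wy":0.93,"wz":0.26},
{"dx":-0.1,"dy":-0.28,"dz":0.09,"wx":-0.1,"wy":0.94,"wz":0.27},
{"dx":-0.11,"dy":-0.28,"dz":0.08,"wx":-0.11,"wy":0.93,"wz":0.27},
{"dx":-0.13,"dy":-0.28,"dz":0.07,"wx":-0.1,"wy":0.94,"wz":0.26},
{"dx":-0.14,"dy":-0.28,"dz":0.05,"wx":-0.11,"wy":0.93,"wz":0.27},
{"dx":-0.15,"dy":-0.28,"dz":0.03,"wx":-0.1,"wy":0.94,"wz":0.26},
{"dx":-0.05,"dy":0.02,"dz":-0.04,"wx":-0.1,"wy":0.98,"wz":0.04},
{"dx":-0.05,"dy":0.02,"dz":-0.05,"wx":-0.1,"wy":0.98,"wz":0.04},
{"dx":-0.05,"dy":0.02,"dz":-0.05,"wx":-0.11,"wy":0.98,"wz":0.04},
{"dx":-0.04,"dy":0.02,"dz":-0.05,"wx":-0.1,"wy":0.98,"wz":0.04},
{"dx":-0.03,"dy":0.02,"dz":-0.06,"wx":-0.11,"wy":0.98,"wz":0.04},
{"dx":-0.03,"dy":0.02,"dz":-0.06,"wx":-0.1,"wy":0.98,"wz":0.05},
{"dx":-0.02,"dy":0.03,"dz":-0.06,"w
[... 687 characters left out ...]
":0.09,"wy":0.87,"wz":0.22},
{"dx":0.05,"dy":0.47,"dz":0.02,"wx":0.09,"wy":0.87,"wz":0.22},
{"dx":0.06,"dy":0.47,"dz":0.02,"wx":0.09,"wy":0.87,"wz":0.22},
{"dx":0.07,"dy":0.47,"dz":0.02,"wx":0.09,"wy":0.87,"wz":0.22},
{"dx":0.08,"dy":0.47,"dz":0.02,"wx":0.09,"wy":0.87,"wz":0.22},
{"dx":0.09,"dy":0.47,"dz":0.02,"wx":0.09,"wy":0.87,"wz":0.22},
{"dx":0.1,"dy":0.47,"dz":0.03,"wx":0.1,"wy":0.87,"wz":0.22},
{"dx":0.11,"dy":0.46,"dz":0.03,"wx":0.09,"wy":0.86,"wz":0.23},
33 rows end [ 531.5 -147.9  168.6]
[ 531.53901218 -147.95768054  168.5       ] [[-6.94647552e-01  6.94647552e-01  1.86894510e-01]
 [-1.32154375e-01  1.32154375e-01 -9.82379989e-01]
 [-7.07106781e-01 -7.07106781e-01  8.26355560e-17]]
```

>>> play_rows([
  {"dx": -0.04, "dy": -0.29, "dz": 0.12, "wx": -0.1, "wy": 0.93, "wz": 0.27, "jaw": 0.4},
  {"dx": -0.06, "dy": -0.29, "dz": 0.11, "wx": -0.1, "wy": 0.94, "wz": 0.26, "jaw": 0.4},
  {"dx": -0.08, "dy": -0.28, "dz": 0.1, "wx": -0.11, "wy": 0.93, "wz": 0.26, "jaw": 0.4},
  {"dx": -0.1, "dy": -0.28, "dz": 0.09, "wx": -0.1, "wy": 0.94, "wz": 0.27, "jaw": 0.4},
  {"dx": -0.11, "dy": -0.28, "dz": 0.08, "wx": -0.11, "wy": 0.93, "wz": 0.27, "jaw": 0.4},
  {"dx": -0.13, "dy": -0.28, "dz": 0.07, "wx": -0.1, "wy": 0.94, "wz": 0.26, "jaw": 0.4},
  {"dx": -0.14, "dy": -0.28, "dz": 0.05, "wx": -0.11, "wy": 0.93, "wz": 0.27, "jaw": 0.4},
  {"dx": -0.15, "dy": -0.28, "dz": 0.03, "wx": -0.1, "wy": 0.94, "wz": 0.26, "jaw": 0.4},
  {"dx": -0.05, "dy": 0.02, "dz": -0.04, "wx": -0.1, "wy": 0.98, "wz": 0.04, "jaw": 0.4},
  {"dx": -0.05, "dy": 0.02, "dz": -0.05, "wx": -0.1, "wy": 0.98, "wz": 0.04, "jaw": 0.4},
  {"dx": -0.05, "dy": 0.02, "dz": -0.05, "wx": -0.11, "wy": 0.98, "wz": 0.04, "jaw": 0.4},
  {"dx": -0.04, "dy": 0.02, "dz": -0.05, "wx": -0.1, "wy": 0.98, "wz": 0.04, "jaw": 0.4},
])

```text
time: 14.85
eef_pos: [474.5, -149.1, 284.9]
ee_rot: [-0.5, 0.195, -0.46, 0.708]
force: [0.0, -0.3, 0.1]
opening: 55.0
```

>>> play_rows([
  {"dx": -0.03, "dy": 0.02, "dz": -0.06, "wx": -0.11, "wy": 0.98, "wz": 0.04, "jaw": 0.5},
  {"dx": -0.03, "dy": 0.02, "dz": -0.06, "wx": -0.1, "wy": 0.98, "wz": 0.05, "jaw": 0.564},
  {"dx": -0.02, "dy": 0.03, "dz": -0.06, "wx": -0.11, "wy": 0.98, "wz": 0.04, "jaw": 0.564},
  {"dx": -0.02, "dy": 0.02, "dz": -0.07, "wx": -0.1, "wy": 0.99, "wz": 0.05, "jaw": 0.564},
  {"dx": 0, "dy": 0.1, "dz": -0.02, "wx": 0.16, "wy": 0.98, "wz": 0.07, "jaw": 0.564},
  {"dx": 0.01, "dy": 0.1, "dz": -0.02, "wx": 0.17, "wy": 0.98, "wz": 0.07, "jaw": 0.564},
  {"dx": 0.01, "dy": 0.1, "dz": -0.02, "wx": 0.17, "wy": 0.98, "wz": 0.07, "jaw": 0.564},
  {"dx": 0.01, "dy": 0.1, "dz": -0.02, "wx": 0.16, "wy": 0.98, "wz": 0.07, "jaw": 0.564},
  {"dx": 0.02, "dy": 0.1, "dz": -0.02, "wx": 0.17, "wy": 0.98, "wz": 0.07, "jaw": 0.564},
  {"dx": 0.02, "dy": 0.1, "dz": -0.02, "wx": 0.16, "wy": 0.98, "wz": 0.07, "jaw": 0.564},
  {"dx": 0.02, "dy": 0.1, "dz": -0.03, "wx": 0.17, "wy": 0.98, "wz": 0.06, "jaw": 0.564},
  {"dx": 0.03, "dy": 0.1, "dz": -0.02, "wx": 0.16, "wy": 0.98, "wz": 0.07, "jaw": 0.564},
])

```text
time: 16.35
eef_pos: [474.7, -149.1, 259.8]
ee_rot: [0.124, -0.541, 0.658, -0.509]
force: [-0.0, -0.6, 0.2]
opening: 39.9
```

```bash
python3 - <<'E'
from ew import *
st();s=robot.state();start=(np.array(s['eef_pos']),R.from_quat(s['ee_rot']).as_matrix())
w=[(W((-20,29.5,167)),tool(45,np.pi))]
check(w,s['joint_pos'],start);plan(w,start=start)
E
```

```text
16.35 [ 474.6542 -149.1419  259.7927] [ 0.1241 -0.5409  0.6582 -0.5087] F [-0.0422 -0.6218  0.192 ] op 39.893729551453 q [-0.7557  0.0427  1.9632  0.6149  0.8727 -0.4966]
[-0.76  0.28  2.14  1.3   0.64 -0.45]
{"dx":0.04,"dy":0.48,"dz":0.02,"wx":0.09,"wy":0.87,"wz":0.22},
{"dx":0.05,"dy":0.47,"dz":0.02,"wx":0.09,"wy":0.87,"wz":0.22},
{"dx":0.06,"dy":0.47,"dz":0.02,"wx":0.09,"wy":0.87,"wz":0.22},
{"dx":0.06,"dy":0.47,"dz":0.02,"wx":0.09,"wy":0.86,"wz":0.22},
{"dx":0.07,"dy":0.47,"dz":0.02,"wx":0.09,"wy":0.87,"wz":0.22},
{"dx":0.08,"dy":0.47,"dz":0.03,"wx":0.09,"wy":0.86,"wz":0.22},
{"dx":0.09,"dy":0.47,"dz":0.03,"wx":0.1,"wy":0.87,"wz":0.22},
{"dx":0.1,"dy":0.47,"dz":0.03,"wx":0.09,"wy":0.86,"wz":0.22},
{"dx":0.1,"dy":0.47,"dz":0.04,"wx":0.09,"wy":0.87,"wz":0.22},
9 rows end [ 531.4 -147.9  168.5]
```

>>> play_rows([
  {"dx": 0.04, "dy": 0.48, "dz": 0.02, "wx": 0.09, "wy": 0.87, "wz": 0.22, "jaw": 0.564},
  {"dx": 0.05, "dy": 0.47, "dz": 0.02, "wx": 0.09, "wy": 0.87, "wz": 0.22, "jaw": 0.564},
  {"dx": 0.06, "dy": 0.47, "dz": 0.02, "wx": 0.09, "wy": 0.87, "wz": 0.22, "jaw": 0.564},
  {"dx": 0.06, "dy": 0.47, "dz": 0.02, "wx": 0.09, "wy": 0.86, "wz": 0.22, "jaw": 0.564},
  {"dx": 0.07, "dy": 0.47, "dz": 0.02, "wx": 0.09, "wy": 0.87, "wz": 0.22, "jaw": 0.564},
  {"dx": 0.08, "dy": 0.47, "dz": 0.03, "wx": 0.09, "wy": 0.86, "wz": 0.22, "jaw": 0.564},
  {"dx": 0.09, "dy": 0.47, "dz": 0.03, "wx": 0.1, "wy": 0.87, "wz": 0.22, "jaw": 0.564},
  {"dx": 0.1, "dy": 0.47, "dz": 0.03, "wx": 0.09, "wy": 0.86, "wz": 0.22, "jaw": 0.564},
  {"dx": 0.1, "dy": 0.47, "dz": 0.04, "wx": 0.09, "wy": 0.87, "wz": 0.22, "jaw": 0.564},
  {"dx": 0, "dy": 0, "dz": 0, "wx": 0, "wy": 0, "wz": 0, "jaw": 0.564},
])

```text
time: 17.6
eef_pos: [531.4, -147.8, 168.3]
ee_rot: [0.206, 0.676, -0.625, 0.331]
force: [0.2, 0.8, -0.2]
opening: 40.3
```

```bash
python3 - <<'E'
from ew import *
st();snap('wrist','w4');snap('scene','s4')
p,P=cloud('w4');s=robot.state();M=R.from_quat(s['ee_rot']).as_matrix();t=np.array(s['eef_pos'])
print(M-tool(45,np.pi))
h=cv2.cvtColor(p,cv2.COLOR_RGB2HSV).astype(int)
for k,m in {'g':(h[...,0]>45)&(h[...,0]<85)&(h[...,1]>110)&(h[...,2]>40),'y':(h[...,0]>21)&(h[...,0]<33)&(h[...,1]>130)&(h[...,2]>90)}.items():
    n,l,ss,c=cv2.connectedComponentsWithStats(m.astype(np.uint8))
    for i in range(1,n):
        if ss[i,4]>60: q=P[l==i];md=np.nanmedian(q,0);print(k,c[i].round(1),ss[i],md.round(1),'tool',((md-t)@M).round(1),'ew',(np.stack([ex,ey,uz])@(md-O)).round(1))
a=cv2.imread('pics/w4.png');b=cv2.imread('pics/s4.png')[190:300,230:370]
cv2.imwrite('pics/c4.png',np.hstack([cv2.resize(a[60:360,140:500],(432,360)),cv2.resize(b,(360,360*110//140)) if 0 else cv2.resize(b,(368,360))]))
E
```

```text
17.6 [ 531.4426 -147.7588  168.2784] [ 0.2063  0.6764 -0.6246  0.3312] F [ 0.2253  0.7752 -0.2444] op 40.29466395905058 q [-0.7607  0.2815  2.1379  1.2977  0.6401 -0.4469]
[[ 0.001  -0.0001  0.004 ]
 [-0.0048  0.0009  0.0008]
 [-0.      0.0001  0.0028]]
g [ 35.4 184.4] [ 20 171  29  24 165] [564.8 166.4  84.2] tool [  -5.3  125.1 -303.3] ew [ 71.5 332.1  82.7]
g [363.8 215.7] [ 346  196   38   48 1453] [ 571.1 -170.6  139.9] tool [-2.9 45.2 28.9] ew [ 14.6  -0.2 138.4]
y [143.   28.3] [137  23  13  14 106] [857.3 203.7  76.4] tool [-207.8  338.6 -284.1] ew [365.8 314.1  74.9]
y [123.  36.] [117  30  14  14 114] [833.2 224.   75.9] tool [-193.5  324.9 -308.6] ew [345.8 338.5  74.4]
y [166.4  39.1] [160  33  14  14 118] [839.6 155.5  75.6] tool [-188.4  320.5 -240.1] ew [339.3 270.   74.1]
y [102.6  45.1] [ 95  39  16  13 141] [808.6 243.7  75.1] tool [-178.6  311.  -332.6] ew [325.4 362.4  73.6]
y [146.8  47.5] [140  41  15  14 135] [815.1 175.7  75.4] tool [-174.   306.3 -264.7] ew [319.1 294.5  73.9]
y [309.6 222.4] [305 211  11  24 242] [ 558.4 -130.9  136.2] tool [  3.1  44.2 -12.5] ew [  9.5  41.3 134.7]
```

View pics/c4.png

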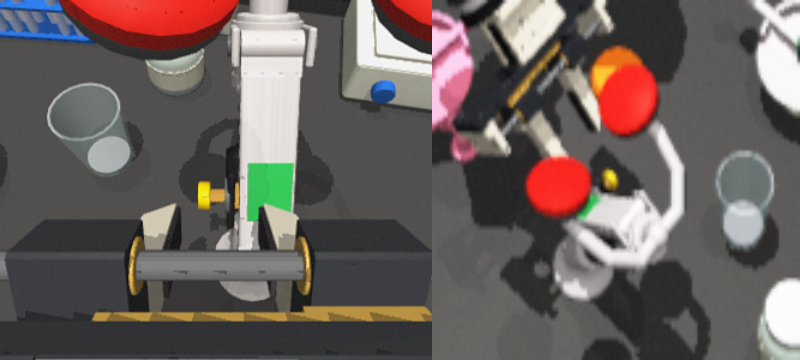

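The left half shows the lever patch at about crop (270,190), with the right-hand finger in line with it. The cap at (205,195) lies just inside the left-hand finger, with about 3.5 mm clearance by the numbers. Now I'll advance by feel.

>>> play_rows([
  {"dx": 0, "dy": 0.4, "dz": 0, "wx": 0, "wy": 0, "wz": 0, "jaw": 0.564},
  {"dx": 0, "dy": 0.4, "dz": 0, "wx": 0, "wy": 0, "wz": 0, "jaw": 0.564},
  {"dx": 0, "dy": 0.4, "dz": 0, "wx": 0, "wy": 0, "wz": 0, "jaw": 0.564},
  {"dx": 0, "dy": 0.32, "dz": 0, "wx": 0, "wy": 0, "wz": 0, "jaw": 0.564},
  {"dx": 0, "dy": 0, "dz": 0, "wx": 0, "wy": 0, "wz": 0, "jaw": 0.564},
])

```text
time: 18.32
eef_pos: [559.4, -144.1, 142.4]
ee_rot: [0.207, 0.675, -0.625, 0.332]
force: [-0.3, 0.5, 0.1]
opening: 39.8
```

>>> play_rows([
  {"dx": 0, "dy": 0.2, "dz": 0, "wx": 0, "wy": 0, "wz": 0, "jaw": 0.564},
  {"dx": 0, "dy": 0.2, "dz": 0, "wx": 0, "wy": 0, "wz": 0, "jaw": 0.564},
  {"dx": 0, "dy": 0, "dz": 0, "wx": 0, "wy": 0, "wz": 0, "jaw": 0.564},
])

```text
time: 18.7
eef_pos: [566.2, -143.3, 135.9]
ee_rot: [0.208, 0.675, -0.625, 0.332]
force: [-3.2, -0.8, 1.1]
opening: 39.5
```

>>> play_rows([
  {"dx": 0, "dy": 0.16, "dz": 0, "wx": 0, "wy": 0, "wz": 0, "jaw": 0.564},
  {"dx": 0, "dy": 0.16, "dz": 0, "wx": 0, "wy": 0, "wz": 0, "jaw": 0.564},
  {"dx": 0, "dy": 0.16, "dz": 0, "wx": 0, "wy": 0, "wz": 0, "jaw": 0.564},
  {"dx": 0, "dy": 0, "dz": 0, "wx": 0, "wy": 0, "wz": 0, "jaw": 0.564},
])

```text
time: 19.2
eef_pos: [574.4, -141.7, 127.5]
ee_rot: [0.208, 0.675, -0.625, 0.332]
force: [-6.5, -1.6, 4.8]
opening: 40.1
```

>>> play_rows([
  {"dx": 0, "dy": 0.08, "dz": 0, "wx": 0, "wy": 0, "wz": 0, "jaw": 0.564},
  {"dx": 0, "dy": 0, "dz": 0, "wx": 0, "wy": 0, "wz": 0, "jaw": 0.564},
])

```text
time: 19.45
eef_pos: [575.8, -141.5, 126.3]
ee_rot: [0.208, 0.675, -0.625, 0.332]
force: [-6.0, -0.4, 3.5]
opening: 39.9
```

>>> play_rows([
  {"dx": 0, "dy": 0.08, "dz": 0, "wx": 0, "wy": 0, "wz": 0, "jaw": 0.564},
  {"dx": 0, "dy": 0, "dz": 0, "wx": 0, "wy": 0, "wz": 0, "jaw": 0.564},
])

```text
time: 19.7
eef_pos: [577.0, -141.3, 125.2]
ee_rot: [0.208, 0.675, -0.625, 0.332]
force: [-10.6, -0.5, 8.6]
opening: 40.1
```

>>> play_rows([
  {"dx": 0, "dy": 0.06, "dz": 0, "wx": 0, "wy": 0, "wz": 0, "jaw": 0.564},
  {"dx": 0, "dy": 0, "dz": 0, "wx": 0, "wy": 0, "wz": 0, "jaw": 0.564},
])

```text
time: 19.95
eef_pos: [577.6, -141.2, 124.7]
ee_rot: [0.208, 0.674, -0.626, 0.332]
force: [-20.9, -1.2, 17.0]
opening: 40.2
```

The lever is at its stop: the force rose to 27 N. I'll ease off 1 mm, then move sideways towards eyewash −y (tool +z).

>>> play_rows([
  {"dx": 0, "dy": -0.04, "dz": 0.08, "wx": 0, "wy": 0, "wz": 0, "jaw": 0.564},
  {"dx": 0, "dy": 0, "dz": 0.1, "wx": 0, "wy": 0, "wz": 0, "jaw": 0.564},
  {"dx": 0, "dy": 0, "dz": 0, "wx": 0, "wy": 0, "wz": 0, "jaw": 0.564},
])

```text
time: 20.32
eef_pos: [577.4, -142.8, 124.8]
ee_rot: [0.207, 0.676, -0.624, 0.333]
force: [-17.0, 7.4, 13.8]
opening: 40.2
```

>>> play_rows([
  {"dx": 0, "dy": 0, "dz": 0.1, "wx": 0, "wy": 0, "wz": 0, "jaw": 0.564},
  {"dx": 0, "dy": 0, "dz": 0, "wx": 0, "wy": 0, "wz": 0, "jaw": 0.564},
])

```text
time: 20.58
eef_pos: [577.6, -144.8, 124.7]
ee_rot: [0.207, 0.677, -0.623, 0.333]
force: [-17.6, 8.0, 13.6]
opening: 39.9
```

>>> play_rows([
  {"dx": 0, "dy": -0.02, "dz": 0.1, "wx": 0, "wy": 0, "wz": 0, "jaw": 0.564},
  {"dx": 0, "dy": 0, "dz": 0.1, "wx": 0, "wy": 0, "wz": 0, "jaw": 0.564},
  {"dx": 0, "dy": 0, "dz": 0, "wx": 0, "wy": 0, "wz": 0, "jaw": 0.564},
])

```text
time: 20.95
eef_pos: [578.2, -149.2, 124.7]
ee_rot: [0.206, 0.677, -0.623, 0.333]
force: [-15.1, 9.7, 11.4]
opening: 40.1
```

>>> play_rows([
  {"dx": 0, "dy": 0, "dz": 0.1, "wx": 0, "wy": 0, "wz": 0, "jaw": 0.564},
  {"dx": 0, "dy": 0, "dz": 0, "wx": 0, "wy": 0, "wz": 0, "jaw": 0.564},
])

```text
time: 21.2
eef_pos: [578.6, -151.5, 124.7]
ee_rot: [0.206, 0.677, -0.623, 0.333]
force: [-14.6, 10.0, 10.9]
opening: 39.8
```

>>> play_rows([
  {"dx": 0, "dy": 0, "dz": 0.1, "wx": 0, "wy": 0, "wz": 0, "jaw": 0.564},
  {"dx": 0, "dy": 0, "dz": 0, "wx": 0, "wy": 0, "wz": 0, "jaw": 0.564},
])

```text
time: 21.45
eef_pos: [579.1, -153.6, 124.7]
ee_rot: [0.206, 0.677, -0.623, 0.333]
force: [-15.7, 11.1, 10.9]
opening: 40.3
```

>>> play_rows([
  {"dx": 0, "dy": 0, "dz": 0.06, "wx": 0, "wy": 0, "wz": 0, "jaw": 0.564},
  {"dx": 0, "dy": 0, "dz": 0, "wx": 0, "wy": 0, "wz": 0, "jaw": 0.564},
])

```text
time: 21.7
eef_pos: [579.3, -154.8, 124.7]
ee_rot: [0.206, 0.677, -0.622, 0.334]
force: [-15.9, 11.6, 11.5]
opening: 40.3
```

>>> play_rows([
  {"dx": 0, "dy": 0, "dz": 0.06, "wx": 0, "wy": 0, "wz": 0, "jaw": 0.564},
  {"dx": 0, "dy": 0, "dz": 0, "wx": 0, "wy": 0, "wz": 0, "jaw": 0.564},
])

```text
time: 21.95
eef_pos: [579.5, -155.6, 124.7]
ee_rot: [0.206, 0.678, -0.622, 0.334]
force: [-16.6, 12.9, 12.7]
opening: 39.7
```

```bash
python3 - <<'E'
from ew import *
st();s=robot.state();t=np.array(s['eef_pos']);M=R.from_quat(s['ee_rot']).as_matrix()
print('ew',np.stack([ex,ey,uz])@(t-O),'Ftool',M.T@np.array(s['force']),'fingB',np.stack([ex,ey,uz])@(t-M[:,2]*s['opening']/2-O))
p,P=cloud('w4')
snap('wrist','w5');a=cv2.imread('pics/w5.png');cv2.imwrite('pics/c5.png',cv2.resize(a[130:330,200:440],(720,600)))
E
```

```text
21.95 [ 579.4633 -155.5709  124.6856] [ 0.2059  0.6778 -0.622   0.3338] F [-16.5817  12.9226  12.7466] op 39.66950497115711 q [-0.697   0.4374  2.0644  1.4502  0.5923 -0.575 ]
ew [ 25.657   13.0642 123.1856] Ftool [  0.6911 -18.6771 -15.9721] fingB [ 25.4651  32.8979 123.2552]
```

View pics/c5.png

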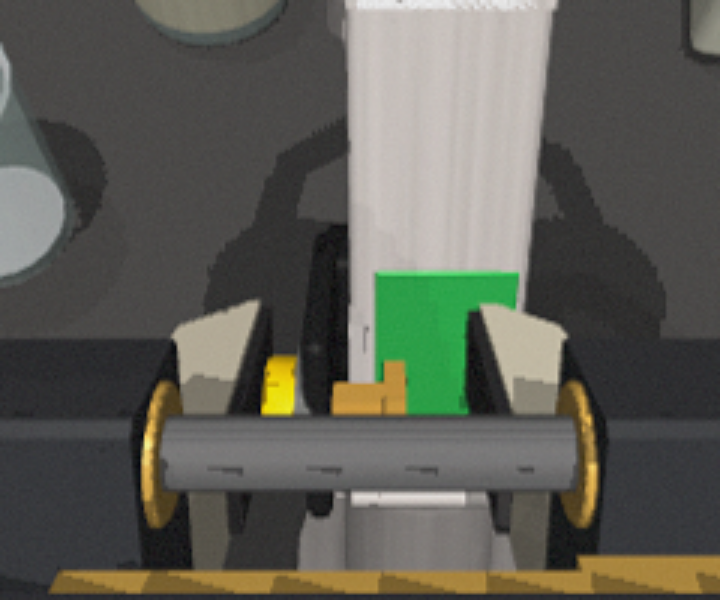

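The pin head is past the ear at about (395,375) and the yellow cap is nearly against the cheek. I'll push one more small step to confirm the stop, then ease the lever while holding the button.

>>> play_rows([
  {"dx": 0, "dy": 0, "dz": 0.06, "wx": 0, "wy": 0, "wz": 0, "jaw": 0.564},
  {"dx": 0, "dy": 0, "dz": 0, "wx": 0, "wy": 0, "wz": 0, "jaw": 0.564},
])

```text
time: 22.25
eef_pos: [579.5, -155.6, 124.6]
ee_rot: [0.205, 0.679, -0.621, 0.334]
force: [-17.7, 17.4, 14.5]
opening: 40.1
```

>>> play_rows([
  {"dx": 0, "dy": -0.06, "dz": 0, "wx": 0, "wy": 0, "wz": 0, "jaw": 0.564},
  {"dx": 0, "dy": 0, "dz": 0, "wx": 0, "wy": 0, "wz": 0, "jaw": 0.564},
])

```text
time: 22.5
eef_pos: [578.8, -155.8, 125.1]
ee_rot: [0.205, 0.679, -0.621, 0.334]
force: [-8.1, 17.0, 5.3]
opening: 40.0
```

>>> play_rows([
  {"dx": 0, "dy": -0.08, "dz": 0, "wx": 0, "wy": 0, "wz": 0, "jaw": 0.564},
  {"dx": 0, "dy": -0.08, "dz": -0.02, "wx": 0, "wy": 0, "wz": 0, "jaw": 0.564},
  {"dx": 0, "dy": 0, "dz": 0, "wx": 0, "wy": 0, "wz": 0, "jaw": 0.564},
])

```text
time: 22.88
eef_pos: [576.0, -156.3, 127.5]
ee_rot: [0.205, 0.679, -0.621, 0.334]
force: [-5.3, 15.8, 1.3]
opening: 40.0
```

>>> play_rows([
  {"dx": 0, "dy": -0.08, "dz": 0, "wx": 0, "wy": 0, "wz": 0, "jaw": 0.564},
  {"dx": 0, "dy": -0.08, "dz": 0, "wx": 0, "wy": 0, "wz": 0, "jaw": 0.564},
  {"dx": 0, "dy": 0, "dz": 0, "wx": 0, "wy": 0, "wz": 0, "jaw": 0.564},
])

```text
time: 23.25
eef_pos: [573.4, -156.9, 129.9]
ee_rot: [0.205, 0.679, -0.621, 0.333]
force: [2.6, 15.9, -5.3]
opening: 39.7
```

The lever force is gone after backing off about 8 mm, so the lock seems to hold it. I'll relax the sideways push, open the jaws (both fingers move away from the cap and pin), then retract.

>>> play_rows([
  {"dx": 0, "dy": 0, "dz": -0.06, "wx": 0, "wy": 0, "wz": 0, "jaw": 0.564},
  {"dx": 0, "dy": 0, "dz": -0.06, "wx": 0, "wy": 0, "wz": 0, "jaw": 0.54},
  {"dx": 0, "dy": 0, "dz": 0, "wx": 0, "wy": 0, "wz": 0, "jaw": 0.4},
  {"dx": 0, "dy": 0, "dz": 0, "wx": 0, "wy": 0, "wz": 0, "jaw": 0.3},
  {"dx": 0, "dy": 0, "dz": 0, "wx": 0, "wy": 0, "wz": 0, "jaw": 0.3},
])

```text
time: 23.88
eef_pos: [574.5, -160.8, 132.0]
ee_rot: [0.208, 0.674, -0.626, 0.332]
force: [-0.0, 0.7, 1.1]
opening: 63.2
```

>>> play_rows([
  {"dx": 0, "dy": -0.4, "dz": 0, "wx": 0, "wy": 0, "wz": 0, "jaw": 0.3},
  {"dx": 0, "dy": -0.8, "dz": 0, "wx": 0, "wy": 0, "wz": 0, "jaw": 0.3},
  {"dx": 0, "dy": -0.8, "dz": 0, "wx": 0, "wy": 0, "wz": 0, "jaw": 0.3},
  {"dx": 0, "dy": 0, "dz": 0, "wx": 0, "wy": 0, "wz": 0, "jaw": 0.3},
])

```text
time: 24.38
eef_pos: [539.1, -167.5, 168.2]
ee_rot: [0.208, 0.674, -0.626, 0.333]
force: [0.3, -0.5, -0.1]
opening: 64.2
```

```bash
python3 - <<'E'
from ew import *
st();snap('wrist','w6')
p,P=cloud('w6');h=cv2.cvtColor(p,cv2.COLOR_RGB2HSV).astype(int)
g=(h[...,0]>45)&(h[...,0]<85)&(h[...,1]>110)&(h[...,2]>40);g[:,:200]=0
y=(h[...,0]>21)&(h[...,0]<33)&(h[...,1]>130)&(h[...,2]>90);y[:150]=0;y[:,:220]=0;y[260:]=0
E3=np.stack([ex,ey,uz])
for m in (g,y):
    Q=P[m];Q=Q[np.isfinite(Q[:,0])];c=np.median(Q,0);Q=Q[np.abs(Q-c).max(1)<22]
    print(E3@(Q.mean(0)-O),len(Q),((Q-O)@E3.T).min(0),((Q-O)@E3.T).max(0)); n=np.linalg.svd(Q-Q.mean(0),full_matrices=False)[2][2];print('tilt',np.degrees(np.arccos(abs(n[2]))))
a=cv2.imread('pics/w6.png');cv2.imwrite('pics/c6.png',cv2.resize(a[110:310,200:440],(720,600)))
E
```

```text
24.375 [ 539.0677 -167.486   168.1896] [ 0.2084  0.674  -0.6259  0.3325] F [ 0.3412 -0.4569 -0.0569] op 64.1907042937507 q [-0.7843  0.3059  2.1022  1.2822  0.6553 -0.446 ]
[ 22.2256  -1.9472 125.7174] 1409 [  9.1954 -15.4656 108.5734] [ 34.0418  12.7312 140.7688]
tilt 51.73707247522061
[ 10.3874  32.988  133.8314] 251 [  3.2251  11.1117 121.8028] [ 22.4475  37.5728 137.5854]
tilt 34.73791743053853
```

View pics/c6.png

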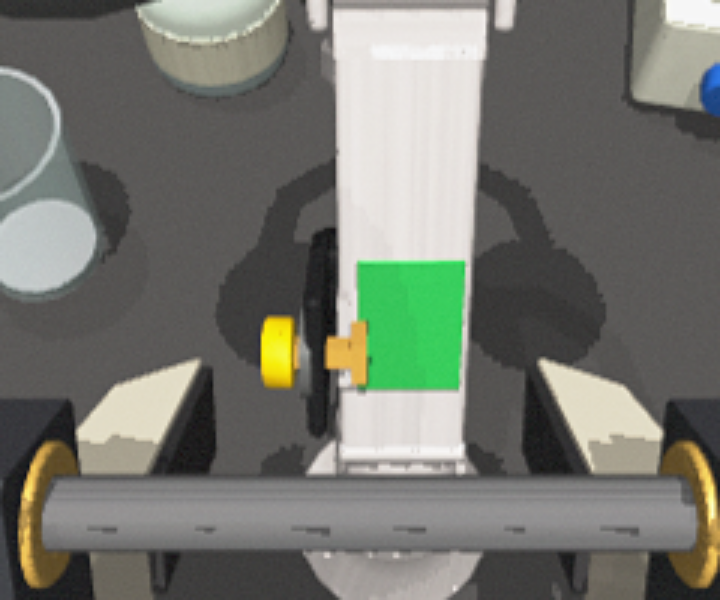

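The lock holds: the patch tilt of 51.7° matches the latched 51.8°, and the cap's outer face is at y ≈ 37.6 mm with the pin hooked over the ear. I'll do a last check of the cock and bystanders, then hand in.

```bash
python3 - <<'E'
from h import *
snap('scene','s9')
p,P=cloud('s9');h=cv2.cvtColor(p,cv2.COLOR_RGB2HSV).astype(int);m=(h[...,0]>45)&(h[...,0]<85)&(h[...,1]>120)&(h[...,2]>50)
n,l,s,c=cv2.connectedComponentsWithStats(m.astype(np.uint8))
for i in range(1,n):
    if s[i,4]>15: print(c[i].round(),np.nanmedian(P[l==i],0).round(),np.nanmax(P[l==i],0).round())
a=load('s1')[0].astype(int);d=np.abs(a-p).max(-1)
for k,(u,v) in {'beaker':(348,250),'jar':(366,291),'wash':(197,315),'amber':(408,135),'spat':(375,162)}.items(): print(k,np.median(d[v-12:v+12,u-12:u+12]))
st();robot.sign_off()
E
```

```text
[365.  95.] [202. 466. 118.] [214. 486. 130.]
[347. 118.] [228. 355.  84.] [234. 366.  96.]
[348. 181.] [467. 152. 117.] [477. 170. 126.]
[372. 206.] [576. 163.  82.] [586. 175.  91.]
[225. 210.] [ 288. -223.   87.] [ 295. -211.   93.]
[290. 256.] [ 580. -173.  133.] [ 635. -160.  252.]
beaker 2.0
jar 1.0
wash 2.0
amber 2.0
spat 1.0
24.475 [ 539.4349 -166.9884  167.1061] [ 0.208   0.6746 -0.6255  0.3322] F [0.9376 0.1862 0.6344] op 64.24057626406366 q [-0.783   0.3085  2.1019  1.2834  0.6547 -0.4468]
the job is handed in; nothing more can be done
```

The cock is open and the eyewash handset is latched on. I handed the job in at 24.5 s of robot time, against the 54 s limit.

- **Cock:** I lifted the lever 15 mm, swung it a quarter turn to the open notch and lowered it home. The bar top is at 71 mm and the knob top at 117 mm, the same heights as when it was closed.
- **Handset:** I squeezed the lever to its stop, where the force briefly reached 27 N. With the lever held in, I pushed the lock button to its own stop, with a combined force of about 29 N, then eased the lever off and let go. The patch tilt reads 51.7° against 51.8° expected when latched. The cap's outer face is about 8 mm in, and the pin is seen hooked over the ear.
- **Bench:** The glass beaker, jar, wash bottle, amber bottle and spatula look unchanged from the first picture. I didn't check the orange cap this way, but the arm never came near it. The gripper is clear of everything and reads no significant force.

**Deviations:**
- My first set of moves was refused because the rows were missing keys. Nothing moved.
- My first approach to the eyewash stopped at joint 6's limit, so I turned the wrist over and came in again.
- The two red heads measured about 107 mm apart, not the stated 124 mm. I took the handset's pose from the lever instead.

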